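# Shake gland nuts over a kitting tray and dock it

### The job

Pick up the scoop and shake its eight nuts out evenly over the three bays of the tray, all of them into the tray and at least two in every bay, without touching the nuts with the gripper. Then set the empty scoop upright on the bench and slide the loaded tray fully home into the dock, so that the nuts stay spread. Leave the other things on the bench alone.

Things in the scene. Friction and masses are not known exactly. Their poses are not given: they have to be found in the camera images.
- scoop: Shaker: loose open-topped aluminium scoop with the nuts in it, 130 long (x) x 66 wide (y) mm; floor 3 mm, walls 3 mm thick, 39 mm high at sides and back (+x). The front (-x) end is open, no lip, 60 mm wide: nuts start to slide out there at 25 to 36 degrees of tilt, at less when shaken. Origin: centre of underside, x from mouth to back, z up. 0.22 kg empty, nuts 30 g each.
- scoop_handle (a point): Centre of the scoop's black basket handle: a bar along the scoop's y, 14 mm thick (x), 18 mm tall, 74 mm long, centred 91 mm above the scoop's underside over its origin, on a strap at each side; free space below it down to the nuts. Axes as the scoop's.
- scoop_mouth (a point): Middle of the scoop's front floor edge, over which the nuts slide out: 65 mm in front (-x) of the scoop's origin and 3 mm above its underside.
- tray: Loose grey plastic tray before the dock's opening, 136 wide (x) x 210 long (y) mm, floor 4 mm, walls 3 mm thick, top 32 mm high. Two ribs, 3 mm thick, top 18 mm high, at y = -34.5 and +34.5 mm part it into three equal open bays along y. Origin: centre of underside; the +y end enters the dock first, a grip stands at the -y end. 0.4 kg.
- tray_grip (a point): Point on the tray's black upright grip, 42 mm above the tray's underside, 138 mm from its origin towards -y. The grip is a fin 14 mm thick (tray x), 40 mm long (y), from 4 to 60 mm high, on a flat 40 mm wide tongue of the tray.
- tray_bay0 (a point): Middle of the floor of the bay next to the grip (inside 130 mm in x, 66 mm in y).
- tray_bay1 (a point): Middle of the floor of the middle bay (130 x 66 mm).
- tray_bay2 (a point): Middle of the floor of the bay at the dock end (130 x 66 mm).
- dock: Fixed low grey steel cabinet, 160 wide (x) x 220 deep (y) x 98 mm high, with a slot for the tray: no floor, 148 mm wide, 80 mm high, open at y = -110 mm, stop face at y = +102 mm. Two lips 34 mm long, 40 mm high flare 13 mm outward each side of the mouth. Origin: centre of underside; the tray slides in along +y, its origin at y = -3 mm when home, its grip left outside.
- dock_mouth (a point): Middle of the dock's opening, at bench height; axes as the dock's.
- tape_roll: Bystander: roll of black tape lying flat, 100 mm across, 25 mm high. Origin at the centre of its underside.
- tin: Bystander: standing white tin, 68 mm across, 75 mm high. Origin at the centre of its underside.
- driver: Bystander: screwdriver with black handle, 190 mm long, lying along its x axis, handle towards -x.
- nut0: Brass hexagonal cable-gland nut, 24 mm across flats (28 mm over corners), 16 mm thick, one of eight alike that start flat on the scoop's floor, two abreast. Origin at its centre, z along its axis.
- nut1: Brass hexagonal cable-gland nut, 24 mm across flats (28 mm over corners), 16 mm thick, one of eight alike that start flat on the scoop's floor, two abreast. Origin at its centre, z along its axis.
- nut2: Brass hexagonal cable-gland nut, 24 mm across flats (28 mm over corners), 16 mm thick, one of eight alike that start flat on the scoop's floor, two abreast. Origin at its centre, z along its axis.
- nut3: Brass hexagonal cable-gland nut, 24 mm across flats (28 mm over corners), 16 mm thick, one of eight alike that start flat on the scoop's floor, two abreast. Origin at its centre, z along its axis.
- nut4: Brass hexagonal cable-gland nut, 24 mm across flats (28 mm over corners), 16 mm thick, one of eight alike that start flat on the scoop's floor, two abreast. Origin at its centre, z along its axis.
- nut5: Brass hexagonal cable-gland nut, 24 mm across flats (28 mm over corners), 16 mm thick, one of eight alike that start flat on the scoop's floor, two abreast. Origin at its centre, z along its axis.
- nut6: Brass hexagonal cable-gland nut, 24 mm across flats (28 mm over corners), 16 mm thick, one of eight alike that start flat on the scoop's floor, two abreast. Origin at its centre, z along its axis.
- nut7: Brass hexagonal cable-gland nut, 24 mm across flats (28 mm over corners), 16 mm thick, one of eight alike that start flat on the scoop's floor, two abreast. Origin at its centre, z along its axis.

How it is judged:
By the outcome, as a careful person would: the job done as asked, in the order asked, and still so for the second after the job is handed in, with the robot touching nothing.
It also fails if it takes over 72 s, if anything falls off the work surface, if the arm or the gripper's body presses on something with over 40 N, if the wrist force passes 120 N, or if a joint passes its speed limit or range.

### The arm

A 7-joint arm with a two-finger parallel gripper is mounted at the origin on the work surface. World frame = base frame: x ahead of the robot, y to its left, z up, the work surface at z = 0. Lengths are in m, angles in rad, forces in N, time in s.
With the tool pointing down it reaches from about 0.4 to 0.85 m from the base axis. Payload 4.5 kg.
Tool frame: the origin (TCP) lies at the very end of the fingers, on their centre line; the grasp point (between the pads) lies r.pinch_z behind it (r.pinch_z is the distance from the TCP to the grasp point, in m); z points along the fingers, y is the line along which they close (so a half turn about z gives the same grasp; the last joint's range is limited). The gripper opens to 85 mm and grips with 20 to 120 N. Pads are 22 mm wide; open, the fingers measure 114 mm over their backs; the gripper's body (76 mm by 85 mm) begins 54 mm behind the grasp point. The pads swing forward as they close: fully open they stand 13 mm farther back than shut.
Start: joints at [1.343, 0.689, -0.195, 1.565, 0.157, 0.902, -0.215], TCP at [0.162, -0.604, 0.231] pointing down, gripper open.
Joint ranges: [-3.01, 3.01], [-0.46, 2.08], [-1.47, 1.51], [0.13, 2.56], [-1, 4.14], [0.04, 2.09], [-2.66, 2.66]. Speed limits (rad/s): [2.57, 2.57, 3.14, 3.14, 3.14, 3.14, 3.14].

### API

Orientations are given as a unit quaternion [w, x, y, z].
In Python, from workcell import r, snapshot, camera_model gives the robot as it stands.
- The arm moves only by the tool apply_moves, never from a script. Its argument "rows" is a list of rows, each a list of 7 numbers: the turn, a rotation vector about the tool's x, y, z in degrees, then the shift along the tool's x, y, z in mm, then the gripper's target within -1 to 1 (shut at 1, half-way at 0, fully open at -1). A call has 1 to 8 rows; each row is the pose to reach, as a shift and turn from the pose commanded when the call began, along the tool's axes at that moment; what a row does not reach only later rows make up. A row lasts 1/12 s, in which the tool goes at most 41.7 mm and 7.16 degrees, less where a joint would pass 70% of its speed; a pose out of reach is approached as far as the arm can. A call with a gripper value outside its range is refused whole. The fingers move at their own pace and stop on an object; "newtons" is the grip in N (left out, the last holds). Time passes only in rows, so rows that repeat a pose let the fingers close. It gives the time, the measured TCP pose, the force, the opening and the grip force at its end, in the units of the state.
- r.observe(): the state, without advancing time (a new reading comes with each control period).
- snapshot(name): name is "scene" or "top"; returns the picture (480x640x3 uint8, blue, green, red); there is no depth.
- camera_model(name): a dict with "fx", "fy", "cx", "cy" (pixels), "rvec" (rotation vector, rad) and "tvec" (3), from world to camera coordinates, as OpenCV has them. Camera axes: x right, y down, z forward; pixel columns grow to the right and rows downward; lengths in m; the calibration is good to about 2 mm. A picture is of the moment at which its call begins. camera_model takes no time and is no camera call.
- r.job_done(): hands the job in; it is judged then, once.
The state is a dict: "time": time; "q": joint angles; "joint_vel": joint speeds; "joint_torque": joint torques, N m; "ee_pos": TCP position; "ee_rot": TCP orientation; "force": force on the tool from outside, world axes, zero at the start; "ft_torque": the same for the moment, N m; "finger_gap": finger opening in m; "gripper_force": force on a finger pad.
Only numpy, scipy, OpenCV 4.12 (cv2) and the standard library are available. Lean on these libraries where they do the work, as an engineer would, in place of code of your own. Each camera call takes 0.05 s, during which the arm holds its last target. There are 200 camera calls.

## Working session

There is one attempt and no reset: what is moved stays moved. The work goes in short steps, Python scripts to look and compute and a tool call to move; the robot and the scene stay as the last step left them, time stands still between calls to the robot, and variables do not carry over. Pictures are saved under pics/ and viewed, at most 10 in all, crops included, and the job is handed in when it is done.

Besides the shell and the picture viewer there is one more tool, called after "Request:" by a JSON object that holds its "op" and its "data", one argument or row to a line. apply_moves: Moves the arm, as the interface text tells. Its arguments: {"type":"object","properties":{"rows":{"type":"array","items":{"type":"array","items":{"type":"number"}}},"newtons":{"type":"number"}},"required":["rows"]}

```bash
ls; mkdir -p pics
python3 - <<'E'
from workcell import r, snapshot, camera_model
import cv2
for n in("scene","top"):
    cv2.imwrite(f"pics/{n}0.png",snapshot(n)); print(n,camera_model(n))
print(r.observe(), r.pinch_z)
E
```

```text
pics
scene {'fx': 438.14779751121733, 'fy': 438.14779751121733, 'cx': 322.2397400093813, 'cy': 240.3157560805692, 'rvec': array([ 2.30803243,  1.06046418, -0.34476069]), 'tvec': array([-0.37897642, -0.35099857,  1.19103672])}
top {'fx': 558.0620374925445, 'fy': 558.0620374925445, 'cx': 321.6774416932901, 'cy': 237.81512676527714, 'rvec': array([ 2.17064458, -2.15537517,  0.0864386 ]), 'tvec': array([-0.03020298,  0.61171191,  1.12408136])}
{'time': 0.1, 'q': array([ 1.34280175,  0.68989141, -0.19451105,  1.5662859 ,  0.15728416,
        0.90250329, -0.21510292]), 'joint_vel': array([ 0.0012361 , -0.00151672, -0.00200226, -0.00096952,  0.0018092 ,
        0.00124727,  0.00249582]), 'joint_torque': array([-4.89152852e-03, -5.40601516e+01, -1.27226628e+00, -1.58986813e+01,
        9.25528788e-03,  4.38381045e-03,  2.36791954e-05]), 'ee_pos': array([ 0.16155576, -0.60312933,  0.23055722]), 'ee_rot': array([-8.32255947e-04,  9.91440755e-01,  1.30554616e-01, -1.70610902e-04]), 'force': array([ 0.0447984 , -0.66138368,  0.34188071]), 'ft_torque': array([-0.01877282,  0.00336643, -0.02944665]), 'gripper_force': 0.0, 'finger_gap': 0.08525895456284452} 0.0187
```

View pics/scene0.png

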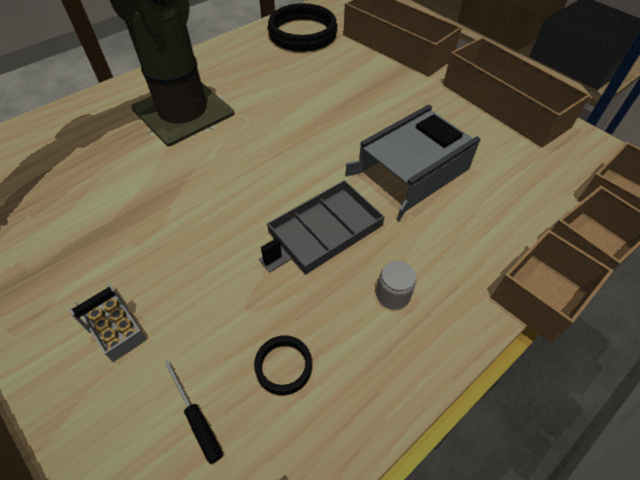

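View pics/top0.png

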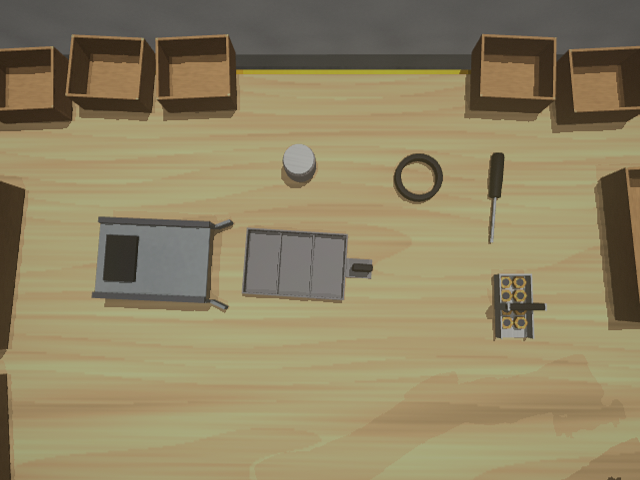

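The scene view shows the scoop at (108,322), tray at (325,228) and dock at (420,155). In the top view the scoop is at (514,306) with its handle bar at (522,307), the tray at (296,265) with its grip at (362,268), and the dock at (155,258). Image up is +x and left is +y.

```bash
cat > h.py <<'E'
import cv2, numpy as np
from workcell import r, snapshot, camera_model
from scipy.spatial.transform import Rotation as R
def ray(n,uv,z):
    c=camera_model(n); M=cv2.Rodrigues(c["rvec"])[0]; t=c["tvec"]
    d=M.T@np.array([(uv[0]-c["cx"])/c["fx"],(uv[1]-c["cy"])/c["fy"],1]); o=-M.T@t
    return o+d*(z-o[2])/d[2]
def proj(n,p):
    c=camera_model(n); K=np.array([[c["fx"],0,c["cx"]],[0,c["fy"],c["cy"]],[0,0,1]])
    return cv2.projectPoints(np.array(p,float).reshape(-1,1,3),c["rvec"],c["tvec"],K,None)[0].reshape(-1,2)
def comps(img,mask,amin=60):
    cs,_=cv2.findContours(mask.astype(np.uint8),cv2.RETR_EXTERNAL,cv2.CHAIN_APPROX_NONE)
    return [c for c in cs if cv2.contourArea(c)>amin]
E
python3 - <<'E'
from h import *
im=cv2.imread("pics/top0.png"); hsv=cv2.cvtColor(im,cv2.COLOR_BGR2HSV)
S,V=hsv[...,1],hsv[...,2]
roi=np.zeros(S.shape,bool); roi[140:345,80:590]=1
for nm,m,z in(("grey",(S<60)&(V>45)&roi,.032),("dark",(V<60)&roi,.1),("brass",(hsv[...,0]<30)&(S>120)&roi,.019)):
    for c in comps(im,m):
        (cx,cy),(w,h),a=cv2.minAreaRect(c); bx=cv2.boxPoints(((cx,cy),(w,h),a))
        print(nm,round(cx),round(cy),int(cv2.contourArea(c)),round(w),round(h),round(a,1),[ray("top",p,z)[:2].round(3).tolist() for p in bx], ray("top",(cx,cy),z)[:2].round(4))
a=cv2.resize(im[255:355,470:560],None,fx=4,fy=4,interpolation=2)
b=cv2.resize(cv2.imread("pics/scene0.png")[275:375,60:160],None,fx=4,fy=4,interpolation=2)
cv2.imwrite("pics/c1.png",np.hstack([a,b]))
E
```

```text
grey 514 306 2057 65 38 88.0 [[0.54, -0.377], [0.543, -0.455], [0.412, -0.456], [0.408, -0.379]] [ 0.4752 -0.4165]
grey 307 264 6978 128 66 3.6 [[0.496, 0.138], [0.633, 0.132], [0.618, -0.133], [0.482, -0.124]] [0.557  0.0032]
grey 162 260 9067 136 89 3.4 [[0.48, 0.446], [0.665, 0.444], [0.649, 0.16], [0.466, 0.167]] [0.5641 0.3038]
grey 493 219 93 3 45 4.1 [[0.605, -0.371], [0.699, -0.379], [0.699, -0.386], [0.605, -0.377]] [ 0.6518 -0.3782]
grey 299 162 935 37 32 90.0 [[0.809, 0.057], [0.809, -0.01], [0.731, -0.011], [0.73, 0.056]] [0.7697 0.0228]
dark 528 307 181 8 33 90.0 [[0.482, -0.389], [0.483, -0.452], [0.468, -0.451], [0.467, -0.389]] [ 0.475  -0.4204]
dark 121 258 1375 32 46 4.1 [[0.521, 0.396], [0.61, 0.394], [0.606, 0.331], [0.517, 0.334]] [0.5632 0.3636]
dark 423 169 76 37 20 30.7 [[0.744, -0.183], [0.778, -0.203], [0.74, -0.266], [0.706, -0.246]] [ 0.7418 -0.2245]
dark 496 175 463 12 45 3.8 [[0.687, -0.351], [0.775, -0.359], [0.774, -0.382], [0.686, -0.375]] [ 0.7303 -0.3668]
brass 515 322 136 10 24 90.0 [[0.452, -0.398], [0.453, -0.447], [0.433, -0.446], [0.432, -0.398]] [ 0.4425 -0.4222]
brass 514 295 130 10 24 90.0 [[0.507, -0.397], [0.508, -0.446], [0.487, -0.446], [0.487, -0.397]] [ 0.4974 -0.4216]
brass 513 282 127 10 24 90.0 [[0.534, -0.396], [0.534, -0.445], [0.514, -0.445], [0.514, -0.395]] [ 0.524  -0.4202]
```

View pics/c1.png

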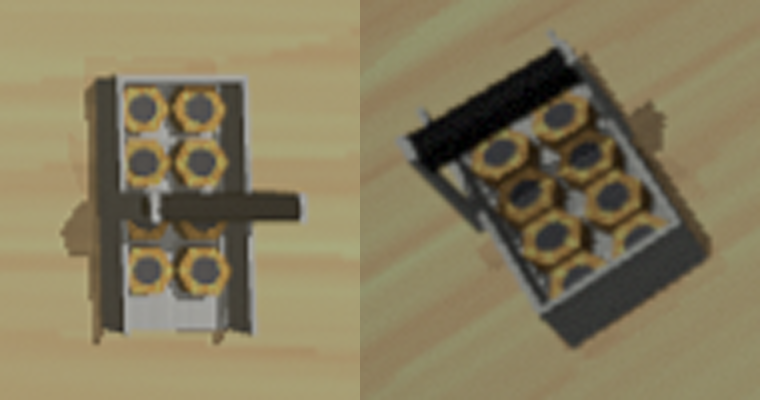

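The crop shows the scoop's back wall at the top of the top view (+x) and its open mouth towards the robot. The bar centre is near pixel (526.6, 306.3), and the four nut pairs sit in rows along x.

```bash
cat >> h.py <<'E'
def to(pos,yaw,tilt=0):
    """move from the present pose to TCP pos; tool x at yaw (deg), then mouth-down tilt about tool x"""
    s=r.observe(); q=s["ee_rot"]; R0=R.from_quat([q[1],q[2],q[3],q[0]])
    a=np.radians(yaw); x=np.array([np.cos(a),np.sin(a),0]); z=np.array([0,0,-1.]); y=np.cross(z,x)
    Rt=R.from_matrix(np.c_[x,y,z])*R.from_rotvec([-tilt,0,0],degrees=True)
    print("turn",(R0.inv()*Rt).as_rotvec(degrees=True).round(1),"shift",(R0.inv().apply(np.array(pos)-s["ee_pos"])*1e3).round(1), "t",round(s["time"],2))
E
python3 - <<'E'
from h import *
im=cv2.imread("pics/top0.png"); hsv=cv2.cvtColor(im,cv2.COLOR_BGR2HSV)
S,V=hsv[...,1],hsv[...,2]
print("handle",ray("top",(526.4,306.8),.1))
m=(S<60)&(V>30); roi=np.zeros(S.shape,bool); roi[222:308,238:349]=1
c=max(comps(im,m&roi),key=cv2.contourArea); 
ap=cv2.approxPolyDP(cv2.convexHull(c),4,True).reshape(-1,2); print("tray px",ap.tolist())
P=np.array([ray("top",p,.032)[:2] for p in c.reshape(-1,2)],np.float32); rc=cv2.minAreaRect(P); print("tray rim",rc)
roi[:]=0; roi[210:310,85:214]=1
c=max(comps(im,m&roi),key=cv2.contourArea)
ap=cv2.approxPolyDP(cv2.convexHull(c),3,True).reshape(-1,2)
for p in ap: print("dock px",p,ray("top",p,.098)[:2].round(4))
roi[:]=0; roi[255:282,350:380]=1
for c in comps(im,(V<55)&roi,20): print("grip top",ray("top",cv2.minAreaRect(c)[0],.06).round(4),cv2.minAreaRect(c))
to([.476,-.417,.15],91)
cv2.imwrite("pics/c2.png",cv2.resize(im[205:325,80:390],None,fx=2.5,fy=2.5,interpolation=2))
E
```

```text
handle [ 0.47538772 -0.41831702  0.1       ]
tray px [[247, 228], [347, 234], [343, 299], [242, 293]]
tray rim ((0.5587002635002136, 0.026548229157924652), (0.21652153134346008, 0.1361556351184845), 86.74923706054688)
dock px [ 98 217] [0.6436 0.4128]
dock px [213 224] [0.631  0.1856]
dock px [213 304] [0.4757 0.1815]
dock px [ 92 297] [0.4872 0.4171]
turn [ -0.1  -0.1 -76. ] shift [351.9 -98.2  80.7] t 0.1
```

View pics/c2.png

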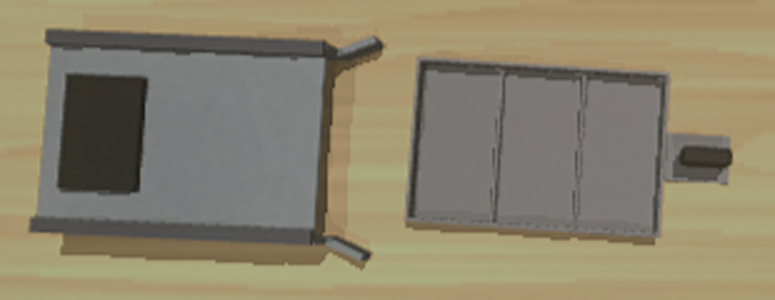

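The crop shows the tray's three bays with ribs near px x = 280 and 312, its grip on the right, and the dock mouth lips at left. Tray and dock are both yawed about -3°.

Request:
{"op": "apply_moves", "data": {
  "rows": [
    [0, 0, -76, 352, -98, 80, -1],
    [0, 0, -76, 352, -98, 80, -1],
    [0, 0, -76, 352, -98, 80, -1],
    [0, 0, -76, 352, -98, 80, -1],
    [0, 0, -76, 352, -98, 80, -1],
    [0, 0, -76, 352, -98, 80, -1],
    [0, 0, -76, 352, -98, 80, -1],
    [0, 0, -76, 352, -98, 80, -1]
  ]
}}

```text
time: 0.77
ee_pos: [0.4433, -0.4369, 0.1593]
ee_rot: [-0.0, 0.806, 0.592, -0.0]
force: [0.8, -0.9, -0.9]
finger_gap: 0.0853
gripper_force: 0.0
```

Run:
```python
from h import *
to([.4755,-.418,.15],91); to([.4755,-.418,.072],91)
print(r.observe()["q"].round(2))
print("rib mid",ray("top",(296.2,265),.018), ray("top",(280,264),.018),ray("top",(312.4,266),.018))
```

```text
turn [ -0.   -0.  -18.4] shift [27.6 25.1  9.3] t 0.77
turn [ -0.   -0.  -18.4] shift [27.6 25.1 87.3] t 0.77
[ 0.93  0.8  -0.41  1.63  0.41  0.8   0.04]
rib mid [0.55590377 0.02687428 0.018     ] [0.55774681 0.06064829 0.018     ] [ 0.55406323 -0.00685408  0.018     ]
```

Request:
{"op": "apply_moves", "data": {
  "rows": [
    [0, 0, -7, 14, 13, 5, -1],
    [0, 0, -14, 27.6, 25, 9, -1],
    [0, 0, -18.4, 27.6, 25, 9, -1],
    [0, 0, -18.4, 27.6, 25, 9, -1],
    [0, 0, -18.4, 27.6, 25, 9, -1]
  ]
}}

```text
time: 1.18
ee_pos: [0.4737, -0.4197, 0.1505]
ee_rot: [-0.001, 0.704, 0.71, -0.0]
force: [0.1, 0.7, -0.6]
finger_gap: 0.0856
gripper_force: 0.0
```

Run:
```python
from h import *
to([.4755,-.418,.072],91)
print(r.observe()["q"].round(2))
```

```text
turn [-0.1 -0.  -0.5] shift [ 1.7  1.9 78.5] t 1.18
[ 0.91  0.83 -0.49  1.6   0.49  0.83  0.24]
```

Request:
{"op": "apply_moves", "data": {
  "rows": [
    [0, 0, -0.5, 1.7, 1.9, 30, -1],
    [0, 0, -0.5, 1.7, 1.9, 60, -1],
    [0, 0, -0.5, 1.7, 1.9, 79, -1],
    [0, 0, -0.5, 1.7, 1.9, 79, -1],
    [0, 0, -0.5, 1.7, 1.9, 79, 1],
    [0, 0, -0.5, 1.7, 1.9, 79, 1],
    [0, 0, -0.5, 1.7, 1.9, 79, 1],
    [0, 0, -0.5, 1.7, 1.9, 79, 1]
  ],
  "newtons": 70
}}

```text
time: 1.85
ee_pos: [0.4771, -0.4186, 0.0737]
ee_rot: [0.001, 0.7, 0.714, 0.0]
force: [-0.6, -0.3, 0.1]
finger_gap: 0.0388
gripper_force: 0.0
```

Request:
{"op": "apply_moves", "data": {
  "rows": [
    [0, 0, 0, 0, 0, 0, 1],
    [0, 0, 0, 0, 0, 0, 1],
    [0, 0, 0, 0, 0, 0, 1],
    [0, 0, 0, 0, 0, -10, 1],
    [0, 0, 0, 0, 0, -25, 1],
    [0, 0, 0, 0, 0, -25, 1]
  ]
}}

```text
time: 2.35
ee_pos: [0.4778, -0.4182, 0.0993]
ee_rot: [0.002, 0.7, 0.714, 0.001]
force: [1.5, -0.2, -4.3]
finger_gap: 0.0129
gripper_force: 68.8
```

Run:
```python
from h import *
s=r.observe(); print(s["ee_pos"],s["force"],s["finger_gap"],s["gripper_force"])
# handle is held at pinch; tray yaw -3.3: bay1 with mouth at tray x +25
to([.56,-.2,.16],86.7)
print(r.observe()["q"].round(2))
```

```text
[ 0.47778752 -0.41824419  0.09928141] [ 1.47571888 -0.24778516 -4.34507817] 0.01285568831417287 68.79613280296326
turn [0.2 0.1 4.5] shift [216.4  87.  -60.8] t 2.35
[ 0.89  0.9  -0.45  1.63  0.54  0.73  0.2 ]
```

```bash
cat >> h.py <<'E'
C=np.array([.5587,.027]); Y=-3.3
def pour(bay,th,mz,mx=.025,dy=0):
    a=np.radians(Y); ex=np.array([np.cos(a),np.sin(a)]); ey=np.array([-np.sin(a),np.cos(a)]); t=np.radians(th)
    xy=C+ex*(mx+.065*np.cos(t)-.070*np.sin(t))+ey*((bay-1)*.069+dy)
    p=[*xy,mz+.070*np.cos(t)+.065*np.sin(t)]
    print("pour",bay,th,np.round(p,3)); to(p,90+Y,th)
E
python3 - <<'E'
from h import *
pour(2,0,.095); pour(2,20,.06)
E
```

```text
pour 2 0 [0.653 0.091 0.165]
turn [0.2 0.1 4.5] shift [505.1 185.6 -66. ] t 2.35
pour 2 20 [0.625 0.092 0.148]
turn [-19.8  -0.7   4.5] shift [507.3 157.8 -49.1] t 2.35
```

Request:
{"op": "apply_moves", "data": {
  "rows": [
    [0, 0, 0, 8, 2, -20, 1],
    [0, 0, 0.5, 24, 7, -40, 1],
    [0, 0, 1, 48, 15, -60, 1],
    [0, 0, 1.5, 80, 27, -66, 1],
    [0, 0, 2, 116, 41, -66, 1],
    [0, 0, 2.5, 152, 55, -66, 1],
    [0, 0, 3, 188, 69, -66, 1],
    [0, 0, 3.5, 224, 83, -66, 1]
  ]
}}

```text
time: 3.02
ee_pos: [0.5546, -0.1901, 0.1626]
ee_rot: [-0.0, 0.721, 0.693, -0.0]
force: [1.3, -0.6, -3.5]
finger_gap: 0.0131
gripper_force: 69.0
```

Request:
{"op": "apply_moves", "data": {
  "rows": [
    [0, 0, 0.2, 36, 13, 0, 1],
    [0, 0, 0.4, 72, 26, 0, 1],
    [0, 0, 0.6, 108, 39, 0, 1],
    [0, 0, 0.8, 144, 52, 0, 1],
    [0, 0, 1, 180, 65, 0, 1],
    [0, 0, 1, 210, 77, 0, 1],
    [0, 0, 1, 232, 85, 0, 1],
    [0, 0, 1, 246, 90, 0, 1]
  ]
}}

```text
time: 3.68
ee_pos: [0.6547, 0.0554, 0.1625]
ee_rot: [-0.001, 0.726, 0.688, 0.001]
force: [-0.3, 1.0, -4.1]
finger_gap: 0.0127
gripper_force: 69.0
```

Run:
```python
from h import *
pour(2,0,.095); pour(2,18,.046)
print(r.observe()["q"].round(2),r.observe()["force"])
im=snapshot("top"); im2=snapshot("scene")
cv2.imwrite("pics/t1.png",np.hstack([cv2.resize(im[200:340,200:400],None,fx=2,fy=2),cv2.resize(im2[130:270,240:440],None,fx=2,fy=2)]))
```

```text
pour 2 0 [0.653 0.091 0.165]
turn [-0.  -0.2  0.3] shift [35.1 -4.  -2.4] t 3.68
pour 2 18 [0.628 0.092 0.133]
turn [-18.   -0.2   0.2] shift [ 35.1 -28.9  30. ] t 3.68
[ 0.06  0.83 -0.41  1.52  0.39  0.87 -0.53] [-0.27512191  1.03797534 -4.0798735 ]
```

View pics/t1.png

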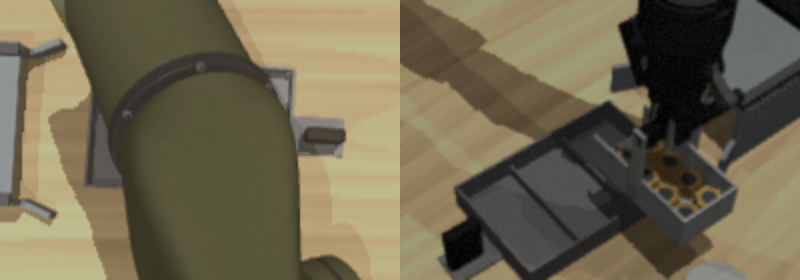

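The scene crop shows all the nuts still in the scoop over bay 2. The top view is blocked by the arm, so I'll use the scene camera for nut counting.

Request:
{"op": "apply_moves", "data": {
  "rows": [
    [-2, 0, 0, 12, 0, -2, 1],
    [-6, 0, 0, 24, -6, 5, 1],
    [-10, 0, 0, 35, -14, 13, 1],
    [-15, 0, 0, 35, -23, 23, 1],
    [-18, 0, 0, 35, -29, 30, 1],
    [-18, 0, 0, 35, -29, 30, 1]
  ]
}}

```text
time: 4.28
ee_pos: [0.6194, 0.0839, 0.1299]
ee_rot: [0.113, 0.718, 0.679, 0.101]
force: [-2.1, -0.7, -5.0]
finger_gap: 0.013
gripper_force: 69.0
```

```bash
cat >> h.py <<'E'
def look(save=None):
    im=snapshot("scene"); hsv=cv2.cvtColor(im,cv2.COLOR_BGR2HSV); H,S,V=cv2.split(hsv)
    s=r.observe(); q=s["ee_rot"]; R0=R.from_quat([q[1],q[2],q[3],q[0]]).as_matrix()
    c=camera_model("scene"); M=cv2.Rodrigues(c["rvec"])[0]; o=-M.T@c["tvec"]
    n=-R0[:,2]; org=s["ee_pos"]+R0[:,2]*.073; a=np.radians(Y); ex=np.array([np.cos(a),np.sin(a)]); ey=np.array([-ex[1],ex[0]])
    m=((H>10)&(H<26)&(S>150)).astype(np.uint8); roi=np.zeros_like(m); roi[120:290,240:440]=1
    W=cv2.boundingRect(np.int32(proj("scene",[[*(C+ex*i+ey*j),k] for i in(-.075,.19) for j in(-.11,.11) for k in(0,.12)])))
    roi[:]=0; roi[W[1]:W[1]+W[3],W[0]:W[0]+W[2]]=1; m*=roi
    for k in comps(im,m,8):
        x,y,w,h=cv2.boundingRect(k); uv=(x+w/2,y+h/2)
        d=ray("scene",uv,0)-o; p=o+d*(n@(org+n*.011-o))/(n@d)-org
        t=ray("scene",uv,.012)[:2]-C
        print("px",np.round(uv),"area",int(m[y:y+h,x:x+w].sum()),"wh",w,h,"scoop",(p@R0[:,1]*1e3).round(),(-(p@R0[:,0])*1e3).round() ,"tray",(t@ex*1e3).round(),(t@ey*1e3).round())
    if save: cv2.imwrite(save,cv2.resize(im[W[1]:W[1]+W[3],W[0]:W[0]+W[2]],None,fx=3.5,fy=3.5,interpolation=2)); print(W)
    return im
E
python3 - <<'E'
from h import *
look("pics/a1.png")
pour(2,18,.046);pour(2,24,.044)
E
```

```text
px [372. 213.] area 87 wh 23 20 scoop -14.0 -8.0 tray 33.0 103.0
(256, 147, 181, 175)
pour 2 18 [0.628 0.092 0.133]
turn [-0.4  0.4  0.1] shift [ 8.3  5.2 -0.1] t 4.33
pour 2 24 [0.618 0.093 0.134]
turn [-6.4  0.4  0.2] shift [ 8.3 -3.1 -4.6] t 4.33
```

View pics/a1.png

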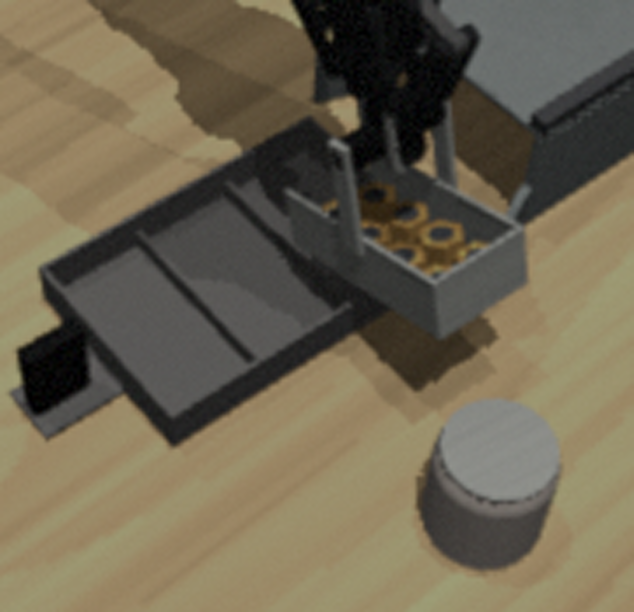

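The scoop is over bay 2 with all the nuts still inside, around (410,225) in the enlarged crop. The bays are empty.

Request:
{"op": "apply_moves", "data": {
  "rows": [
    [-2, 0, 0, 2, -1, -2, 1],
    [-4, 0, 0, 2, -4, -4, 1],
    [-6, 0, 0, 2, -8, -5, 1],
    [-6, 0, 0, 2, -8, -5, 1],
    [-6, 0, 0, 2, -8, -5, 1]
  ]
}}

```text
time: 4.75
ee_pos: [0.6121, 0.0804, 0.1302]
ee_rot: [0.14, 0.717, 0.674, 0.115]
force: [0.2, -1.2, -5.5]
finger_gap: 0.0129
gripper_force: 69.1
```

```bash
sed -i 's/(S>150)/(S>115)/' h.py
cat >> h.py <<'E'
def weigh(n=10):
    f=[]
    for _ in range(n): snapshot("scene"); f.append(r.observe()["force"])
    f=np.array(f); print("force",f.mean(0).round(2),"std",f.std(0).round(2))
E
python3 - <<'E'
from h import *
weigh(); look()
pour(2,24,.044);pour(2,27,.044)
E
```

```text
force [ 0.12 -0.22 -4.33] std [0.66 0.48 0.38]
px [372. 210.] area 308 wh 34 23 scoop -11.0 -17.0 tray 28.0 109.0
pour 2 24 [0.618 0.093 0.134]
turn [-3.3  1.3  0.2] shift [10.7  8.2 -2.1] t 5.3
pour 2 27 [0.614 0.093 0.136]
turn [-6.3  1.3  0.2] shift [10.7  4.3 -5.1] t 5.3
```

Run:
```python
from h import *
s=r.observe(); print(s["q"].round(3),s["joint_vel"].round(3),s["joint_torque"].round(2),s["ee_pos"],s["ft_torque"]); q=s["ee_rot"]
print(R.from_quat([q[1],q[2],q[3],q[0]]).as_matrix().round(3))
```

```text
[-0.26   0.736 -0.039  2.042  1.412  0.17  -1.725] [-0.002  0.002  0.001  0.003  0.012  0.    -0.004] [ 1.20e-01 -5.17e+01  1.46e+00 -9.77e+00  3.30e-01  4.60e-01  2.00e-02] [0.61086349 0.08228903 0.12979904] [ 0.10102381  0.76387392 -0.00566979]
[[ 0.063  0.934  0.352]
 [ 0.998 -0.051 -0.043]
 [-0.022  0.354 -0.935]]
```

```bash
cat > fk.py <<'E'
import numpy as np
from scipy.spatial.transform import Rotation as R
from scipy.optimize import least_squares
SG=[-1,1,-1,1,-1,1,-1]
D=[(np.array([1.342802,.689891,-.194511,1.566286,.157284,.902503,-.215103]),[.16155576,-.60312933,.23055722],[-8.32e-4,.991441,.130555,-1.7e-4]),
(np.array([-0.26,0.736,-0.039,2.042,1.412,0.17,-1.725]),[.61086,.08229,.12980],None),
(np.array([.93,.8,-.41,1.63,.41,.8,.04]),[.4433,-.4369,.1593],[0,.806,.592,0]),
(np.array([.91,.83,-.49,1.6,.49,.83,.24]),[.4737,-.4197,.1505],[-.001,.704,.71,0]),
(np.array([.89,.9,-.45,1.63,.54,.73,.2]),[.4778,-.4182,.0993],[.002,.7,.714,.001]),
(np.array([.06,.83,-.41,1.52,.39,.87,-.53]),[.6547,.0554,.1625],[-.001,.726,.688,.001])]
def fk(q,L):
    p=np.array([0,0,L[0]]); A=R.identity(); k=1
    for i in range(7):
        A=A*R.from_euler("zy"[i%2],SG[i]*q[i])
        if i in(2,4,6):
            p=p+A.apply([L[4] if i==2 else 0,0,L[k]]); k+=1
            
    return p,A
def T(q): return R.from_quat([q[1],q[2],q[3],q[0]])
E
python3 - <<'E'
from fk import *
f=lambda L:np.concatenate([fk(q,L)[0]-p for q,p,_ in D])
s=least_squares(f,[.3,.4,.4,.3,0]); print(s.x.round(4),(s.fun*1e3).round(1))
for q,p,o in D:
    if o: print((fk(q,s.x)[1].inv()*T(o)).as_rotvec(degrees=True).round(1))
np.save("L.npy",s.x)
E
```

```text
[ 0.3836  0.6623  0.4436  0.5126 -0.2041] [ 19.8  26.    3.3   4.   18.4 -11.9  -3.8   6.3  -2.2  -0.5  -3.7   3.
   3.3 -10.7  -1.3   4.3   2.7   9. ]
[-0.  0. 90.]
[-0.1 -0.1 90.1]
[ 0.1  0.5 90.6]
[-0.2  0.3 89.9]
[ 0.2  0.  90.4]
```

```bash
sed -i 's/p=p+A.apply(\[L\[4\] if i==2 else 0,0,L\[k\]\]); k+=1/p=p+A.apply([0,L[3+k],L[k]]); k+=1/' fk.py
cat >> fk.py <<'E'
LO=np.array([-3.01,-.46,-1.47,.13,-1,.04,-2.66]);HI=np.array([3.01,2.08,1.51,2.56,4.14,2.09,2.66])
def goal(yaw,tilt):
    a=np.radians(yaw); x=np.array([np.cos(a),np.sin(a),0]); z=np.array([0,0,-1.])
    return R.from_matrix(np.c_[x,np.cross(z,x),z])*R.from_rotvec([-tilt,0,0],degrees=True)
def ik(q0,p,G,L,w=.02):
    def e(q):
        P,A=fk(q,L); return np.r_[(P-p)*5,((A*R.from_euler("z",90,degrees=True)).inv()*G).as_rotvec(),w*(q-q0)]
    s=least_squares(e,np.clip(q0,LO+.01,HI-.01),bounds=(LO,HI)); return s.x,np.abs(s.fun[:6]).max()
E
python3 - <<'E'
from fk import *
f=lambda L:np.concatenate([fk(q,L)[0]-p for q,p,_ in D])
s=least_squares(f,[.28,.42,.31,.3,0,0,0]); L=s.x; print(L.round(4),(s.fun*1e3).round(1)); np.save("L.npy",L)
C=np.array([.5587,.027])
def tcp(d,th,mouth,mz): # d: unit dir scoop x
    t=np.radians(th); return np.r_[np.array(mouth)+d*(.065*np.cos(t)-.07*np.sin(t)),mz+.07*np.cos(t)+.065*np.sin(t)]
q0=D[5][0]
for nm,yaw in(("mouth -x",86.7),("mouth +y",-3.3),("mouth -y",176.7)):
  a=np.radians(yaw-90); d=np.array([np.cos(a),np.sin(a)])
  q=q0.copy()
  if nm!="mouth -x": 
    for y in np.linspace(86.7,yaw,10): q,_=ik(q,[.6,.03,.17],goal(y,0),L)
  for th in(0,10,20,25,30,35,40):
    q,e=ik(q,tcp(d,th,C+d*.0,.04),goal(yaw,th),L); print(nm,th,q.round(2),e.round(3))
E
```

```text
[ 0.3625  0.5509  0.348   0.3338 -0.0483 -0.0047  0.0042] [-1.9  1.   1.1 -0.9 -0.   4.3 -0.5 -0.5 -3.4  4.   1.8 -0.1 -1.3 -0.7
 -2.4  0.6  1.3  0.5]
mouth -x 0 [ 0.09  0.86 -0.37  1.66  0.44  0.71 -0.55] 0.0
mouth -x 10 [-0.01  0.77 -0.22  1.88  0.52  0.38 -0.68] 0.001
mouth -x 20 [ 0.12  0.75 -0.44  2.09  1.58  0.37 -1.73] 0.004
mouth -x 25 [ 0.23  0.77 -0.63  2.2   1.92  0.55 -2.06] 0.001
mouth -x 30 [ 0.27  0.81 -0.73  2.3   2.11  0.72 -2.26] 0.0
mouth -x 35 [ 0.29  0.85 -0.8   2.4   2.25  0.91 -2.41] 0.0
mouth -x 40 [ 0.27  0.91 -0.83  2.49  2.35  1.11 -2.53] 0.0
mouth +y 0 [-0.04  0.79  0.02  1.88 -0.03  0.48 -1.63] 0.0
mouth +y 10 [-0.28  0.8   0.21  1.86  0.04  0.52 -1.79] 0.0
mouth +y 20 [-0.49  0.86  0.37  1.83  0.1   0.59 -1.94] 0.0
mouth +y 25 [-0.58  0.9   0.44  1.81  0.13  0.64 -2.01] 0.0
mouth +y 30 [-0.66  0.94  0.49  1.78  0.15  0.69 -2.07] 0.0
mouth +y 35 [-0.72  0.99  0.54  1.74  0.17  0.75 -2.12] 0.0
mouth +y 40 [-0.78  1.04  0.57  1.7   0.18  0.81 -2.16] 0.0
mouth -y 0 [ 0.18  0.88 -0.74  1.82  0.83  0.79  0.51] 0.0
mouth -y 10 [ 0.37  0.89 -0.86  1.85  0.77  0.7   0.64] 0.0
mouth -y 20 [ 0.56  0.95 -1.    1.86  0.7   0.67  0.8 ] 0.0
mouth -y 25 [ 0.65  1.   -1.06  1.86  0.67  0.67  0.88] 0.0
mouth -y 30 [ 0.73  1.05 -1.13  1.85  0.64  0.68  0.96] 0.0
mouth -y 35 [ 0.8   1.12 -1.18  1.83  0.61  0.7   1.04] 0.0
mouth -y 40 [ 0.87  1.18 -1.24  1.81  0.58  0.72  1.11] 0.0
```

```bash
cat >> h.py <<'E'
def pour2(sgn,my,th,mz,mx=0.):
    """sgn=+1: mouth faces tray -y; -1: mouth faces tray +y. mouth at tray (mx,my), height mz"""
    a=np.radians(Y); ex=np.array([np.cos(a),np.sin(a)]); ey=np.array([-np.sin(a),np.cos(a)]); t=np.radians(th)
    xy=C+ex*mx+ey*(my+sgn*(.065*np.cos(t)-.070*np.sin(t)))
    p=[*xy,mz+.070*np.cos(t)+.065*np.sin(t)]
    print("pour",sgn,my,th,np.round(p,3)); to(p,180+Y if sgn>0 else Y,th)
E
python3 - <<'E'
from h import *
to([.6,.05,.20],86.7)
E
```

```text
turn [20.7  1.3 -0.1] shift [-34.5  16.4 -68.1] t 5.3
```

Request:
{"op": "apply_moves", "data": {
  "rows": [
    [2, 0, 0, 0, 0, -10, 1],
    [6, 0, 0, -5, 2, -22, 1],
    [11, 0, 0, -12, 6, -36, 1],
    [16, 1, 0, -20, 10, -50, 1],
    [20, 1, 0, -30, 14, -62, 1],
    [20.7, 1, 0, -34, 16, -68, 1],
    [20.7, 1, 0, -34, 16, -68, 1],
    [20.7, 1, 0, -34, 16, -68, 1]
  ]
}}

```text
time: 5.97
ee_pos: [0.6004, 0.0491, 0.1992]
ee_rot: [0.003, 0.729, 0.684, -0.001]
force: [-0.3, 0.3, -4.4]
finger_gap: 0.0128
gripper_force: 69.0
```

Run:
```python
from h import *
to([.58,.03,.20],176.7); print(r.observe()["q"].round(2))
```

```text
turn [ -0.1   0.4 -90.4] shift [-20.3 -19.1  -0.8] t 5.97
[ 0.19  0.76 -0.64  1.66  0.56  0.91 -0.73]
```

Request:
{"op": "apply_moves", "data": {
  "rows": [
    [0, 0, -3, -3, -3, 0, 1],
    [0, 0, -9, -7, -7, 0, 1],
    [0, 0, -16, -12, -12, 0, 1],
    [0, 0, -23, -20, -19, 0, 1],
    [0, 0, -30, -20, -19, 0, 1],
    [0, 0, -37, -20, -19, 0, 1],
    [0, 0, -44, -20, -19, 0, 1],
    [0, 0, -51, -20, -19, 0, 1]
  ]
}}

```text
time: 6.63
ee_pos: [0.5774, 0.0329, 0.1984]
ee_rot: [0.001, 0.357, 0.934, -0.004]
force: [-0.3, 0.1, -4.1]
finger_gap: 0.0129
gripper_force: 69.1
```

Request:
{"op": "apply_moves", "data": {
  "rows": [
    [0, 0, -7, 0, 0, 0, 1],
    [0, 0, -14, 0, 0, 0, 1],
    [0, 0, -21, 0, 0, 0, 1],
    [0, 0, -28, 0, 0, 0, 1],
    [0, 0, -34, 0, 0, 0, 1],
    [0, 0, -38, 0, 0, 0, 1],
    [0, 0, -40, 0, 0, 0, 1],
    [0, 0, -40, 0, 0, 0, 1]
  ]
}}

```text
time: 7.3
ee_pos: [0.5775, 0.0329, 0.1982]
ee_rot: [-0.001, 0.019, 1.0, -0.003]
force: [0.6, -0.8, -4.6]
finger_gap: 0.0129
gripper_force: 69.1
```

Run:
```python
from h import *
pour2(1,-.045,0,.075); pour2(1,-.045,20,.045); print(r.observe()["q"].round(2)); look("pics/a2.png")
```

```text
pour 1 -0.045 0 [0.56  0.047 0.145]
turn [-0.4 -0.1  1.1] shift [18.1 13.8 53.1] t 7.3
pour 1 -0.045 20 [0.558 0.019 0.133]
turn [-20.4  -0.2   1.1] shift [ 18.7 -14.   65.3] t 7.3
[ 0.41  0.87 -1.05  1.72  0.85  1.09  0.61]
px [314. 196.] area 307 wh 33 22 scoop -39.0 -11.0 tray -83.0 34.0
px [334. 183.] area 214 wh 19 26 scoop 12.0 -14.0 tray -87.0 95.0
(256, 147, 181, 175)
```

Request:
{"op": "apply_moves", "data": {
  "rows": [
    [-3, 0, 1, 6, -2, 12, 1],
    [-7, 0, 1, 12, -5, 26, 1],
    [-11, 0, 1, 18.7, -8, 42, 1],
    [-15, 0, 1, 18.7, -11, 56, 1],
    [-19, 0, 1, 18.7, -13, 68, 1],
    [-22, 0, 1, 18.7, -15, 74, 1],
    [-22, 0, 1, 18.7, -15, 74, 1]
  ]
}}

```text
time: 7.93
ee_pos: [0.5575, 0.0127, 0.1211]
ee_rot: [0.001, 0.033, 0.982, 0.187]
force: [-0.1, -2.3, -4.7]
finger_gap: 0.013
gripper_force: 69.2
```

Run:
```python
from h import *
weigh(4); look("pics/a3.png")
for t in(22,26,29,32):pour2(1,-.045,t,.034)
print(r.observe()["q"].round(2))
```

```text
force [ 0.33  0.14 -3.28] std [0.56 0.54 0.28]
px [288. 240.] area 65 wh 12 13 scoop -113.0 -10.0 tray -18.0 -84.0
px [315. 218.] area 137 wh 18 21 scoop -42.0 -6.0 tray -32.0 -3.0
px [326. 208.] area 76 wh 12 17 scoop -11.0 -6.0 tray -40.0 34.0
px [342. 191.] area 92 wh 18 14 scoop 37.0 -9.0 tray -57.0 93.0
(256, 147, 181, 175)
pour 1 -0.045 22 [0.558 0.016 0.123]
turn [-0.3 -0.   0. ] shift [ 2.3 -4.4  2.7] t 8.18
pour 1 -0.045 26 [0.558 0.01  0.125]
turn [-4.3 -0.   0. ] shift [ 2.3 -9.4 -1.6] t 8.18
pour 1 -0.045 29 [0.557 0.005 0.127]
turn [-7.3 -0.   0. ] shift [  2.3 -13.4  -4.7] t 8.18
pour 1 -0.045 32 [0.557 0.    0.128]
turn [-10.3  -0.    0. ] shift [  2.3 -17.6  -7.5] t 8.18
[ 0.7   1.07 -1.17  1.83  0.85  0.8   0.76]
```

View pics/a3.png

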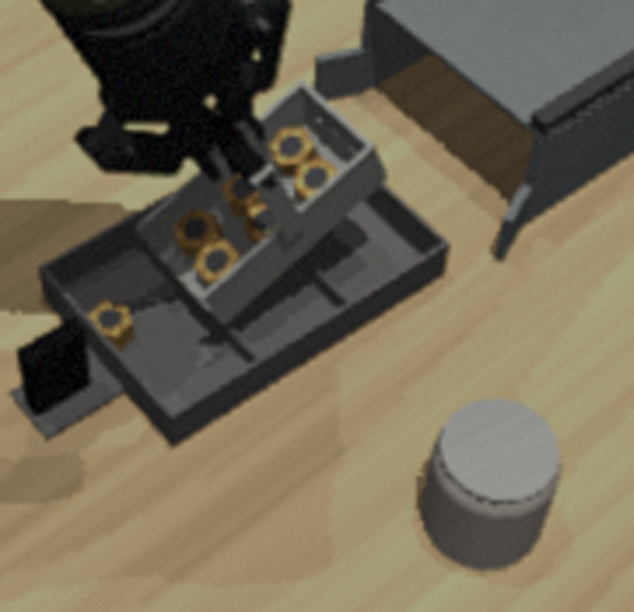

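One nut lies in bay 0 at (110,320). Six nuts are visible in the scoop, and the eighth isn't visible. I'll check the top view numerically.

```bash
cat >> h.py <<'E'
def top(z=.012,lo=115):
    im=snapshot("top"); H,S,V=cv2.split(cv2.cvtColor(im,cv2.COLOR_BGR2HSV)); a=np.radians(Y); ex=np.array([np.cos(a),np.sin(a)]); ey=np.array([-ex[1],ex[0]])
    m=((H>8)&(H<28)&(S>lo)).astype(np.uint8); k=np.zeros_like(m); k[215:310,235:350]=1; m*=k
    for c in comps(im,m,8):
        x,y,w,h=cv2.boundingRect(c); t=ray("top",(x+w/2,y+h/2),z)[:2]-C
        print("top",x+w/2,y+h/2,"wh",w,h,"area",int(m[y:y+h,x:x+w].sum()),"tray",(t@ex*1e3).round(),(t@ey*1e3).round())
    return im
E
python3 - <<'E'
from h import *
weigh(10); im=top(); cv2.imwrite("pics/top2.png",im)
g=[ (V:=cv2.cvtColor(im,cv2.COLOR_BGR2HSV))[int(y),int(x)].tolist() for x,y in proj("top",[[.5587+dx,.027-.069+dy,.004] for dx in(-.05,-.02,.02,.05) for dy in(-.02,.02)])]; print(g)
E
```

```text
force [-0.05  0.07 -3.88] std [0.37 0.26 0.25]
top 287.5 289.0 wh 13 12 area 72 tray -54.0 15.0
top 289.5 269.5 wh 13 11 area 65 tray -13.0 13.0
top 272.5 260.0 wh 15 26 area 152 tray 5.0 50.0
[[15, 17, 91], [11, 22, 94], [24, 90, 54], [19, 56, 50], [24, 96, 56], [27, 88, 75], [25, 89, 66], [18, 52, 64]]
```

Request:
{"op": "apply_moves", "data": {
  "rows": [
    [-2, 0, 0, 2, -6, 1, 1],
    [-4, 0, 0, 2, -9, -1, 1],
    [-4, 0, 0, 2, -9, -1, 1],
    [-1, 0, 0, 2, -5, 2, 1],
    [2, 0, 0, 2, -2, 4, 1],
    [2, 0, 0, 2, -2, 4, 1]
  ]
}}

```text
time: 9.23
ee_pos: [0.5586, 0.021, 0.1238]
ee_rot: [0.005, 0.027, 0.985, 0.172]
force: [0.2, 1.9, -1.7]
finger_gap: 0.013
gripper_force: 69.3
```

Run:
```python
from h import *
weigh(6); look("pics/a4.png"); top()
for t in(20,26,29):pour2(1,-.045,t,.034)
```

```text
force [-0.1  -0.06 -3.76] std [0.41 0.67 0.41]
px [307. 241.] area 99 wh 12 14 scoop -79.0 24.0 tray 9.0 -55.0
px [288. 240.] area 62 wh 12 13 scoop -105.0 -8.0 tray -18.0 -84.0
px [302. 224.] area 101 wh 12 15 scoop -62.0 -15.0 tray -35.0 -35.0
px [320. 214.] area 123 wh 17 21 scoop -21.0 -5.0 tray -35.0 12.0
px [336. 196.] area 71 wh 17 14 scoop 30.0 -11.0 tray -53.0 73.0
(256, 147, 181, 175)
top 287.5 289.0 wh 13 12 area 67 tray -54.0 15.0
top 294.5 271.5 wh 5 9 area 30 tray -16.0 3.0
top 277.0 268.5 wh 14 13 area 75 tray -12.0 40.0
top 277.5 254.5 wh 7 13 area 40 tray 17.0 41.0
pour 1 -0.045 20 [0.558 0.019 0.122]
turn [-0.3 -0.1 -0.3] shift [-0.1  3.5  0.1] t 9.63
pour 1 -0.045 26 [0.558 0.01  0.125]
turn [-6.3 -0.1 -0.3] shift [-0.1 -4.2 -6.2] t 9.63
pour 1 -0.045 29 [0.557 0.005 0.127]
turn [-9.3 -0.1 -0.3] shift [-0.2 -8.3 -9.1] t 9.63
```

Request:
{"op": "apply_moves", "data": {
  "rows": [
    [-3, 0, 0, 0, -1, -3, 1],
    [-5, 0, 0, 0, -4, -5, 1],
    [-3, 0, 0, 0, 0, -3, 1],
    [2, 0, 0, 0, 6, 0, 1],
    [2, 0, 0, 0, 6, 0, 1]
  ]
}}

```text
time: 10.05
ee_pos: [0.5591, 0.0274, 0.126]
ee_rot: [0.005, 0.027, 0.988, 0.155]
force: [0.2, 1.9, -1.3]
finger_gap: 0.0129
gripper_force: 69.6
```

Run:
```python
from h import *
weigh(4); look("pics/a5.png"); top()
for t in(18,24):pour2(1,-.045,t,.034)
```

```text
force [ 0.37 -0.55 -3.33] std [0.73 0.4  0.55]
px [307. 241.] area 101 wh 12 14 scoop -82.0 26.0 tray 9.0 -55.0
px [291. 234.] area 176 wh 18 24 scoop -97.0 -11.0 tray -26.0 -71.0
px [313. 219.] area 129 wh 16 22 scoop -43.0 -5.0 tray -31.0 -9.0
px [336. 195.] area 35 wh 9 12 scoop 28.0 -13.0 tray -55.0 75.0
(256, 147, 181, 175)
top 287.5 289.0 wh 13 12 area 68 tray -54.0 15.0
top 324.0 284.5 wh 14 9 area 65 tray -39.0 -61.0
top 277.0 269.0 wh 14 12 area 71 tray -13.0 40.0
pour 1 -0.045 18 [0.558 0.022 0.121]
turn [-0.3 -0.1 -0.3] shift [-0.2  0.5  2.4] t 10.35
pour 1 -0.045 24 [0.558 0.013 0.124]
turn [-6.3 -0.1 -0.3] shift [-0.3 -7.2 -4. ] t 10.35
```

View pics/a5.png

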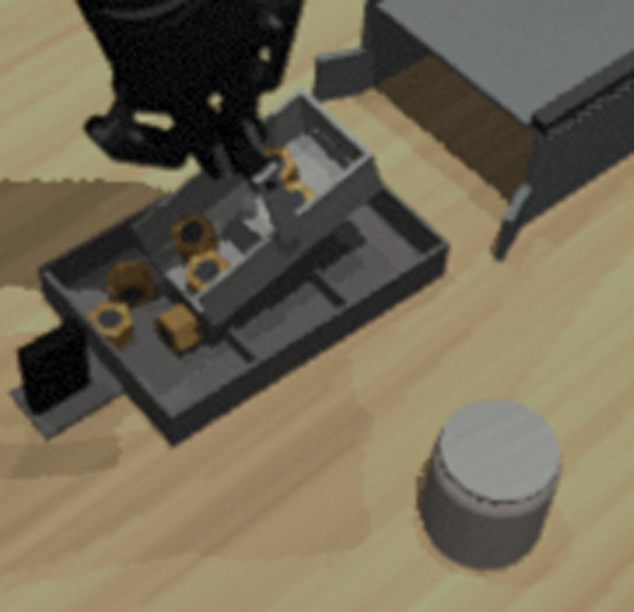

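Bay 0 now holds three nuts at (110,320), (130,280) and (180,330). Four remain in the scoop, and the top view puts one in bay 1.

Run:
```python
from h import *
pour2(1,.022,6,.036)
```

```text
pour 1 0.022 6 [0.563 0.106 0.112]
turn [11.7 -0.2 -0.3] shift [ 0.1 78.2 35.8] t 10.35
```

Request:
{"op": "apply_moves", "data": {
  "rows": [
    [4, 0, 0, 0, 6, -2, 1],
    [8, 0, 0, 0, 13, 4, 1],
    [11.7, 0, 0, 0, 22, 12, 1],
    [11.7, 0, 0, 0, 34, 18, 1],
    [11.7, 0, 0, 0, 48, 24, 1],
    [11.7, 0, 0, 0, 62, 30, 1],
    [11.7, 0, 0, 0, 72, 34, 1],
    [11.7, 0, 0, 0, 78, 35, 1]
  ]
}}

```text
time: 11.02
ee_pos: [0.5631, 0.1085, 0.1135]
ee_rot: [-0.0, 0.03, 0.998, 0.053]
force: [-0.4, 0.7, -2.9]
finger_gap: 0.0127
gripper_force: 69.6
```

Run:
```python
from h import *
weigh(3); look("pics/a6.png"); top()
for t in(6,16,22):pour2(1,.022,t,.034)
```

```text
force [-0.16  0.38 -3.04] std [0.08 1.46 0.49]
px [306. 241.] area 95 wh 13 14 scoop -152.0 24.0 tray 8.0 -55.0
px [291. 234.] area 176 wh 18 24 scoop -166.0 -11.0 tray -26.0 -71.0
px [316. 208.] area 93 wh 12 13 scoop -86.0 -31.0 tray -53.0 16.0
px [336. 209.] area 163 wh 15 24 scoop -55.0 0.0 tray -22.0 49.0
px [360. 188.] area 88 wh 10 20 scoop 19.0 -11.0 tray -39.0 132.0
(256, 147, 181, 175)
pour 1 0.022 6 [0.563 0.106 0.11 ]
turn [-0.1 -0.2 -0.3] shift [0.2 0.3 3.2] t 11.27
pour 1 0.022 16 [0.562 0.092 0.119]
turn [-10.1  -0.1  -0.3] shift [  0.2 -12.8  -7.1] t 11.27
pour 1 0.022 22 [0.562 0.083 0.123]
turn [-16.1  -0.1  -0.3] shift [  0.2 -21.5 -12. ] t 11.27
```

Request:
{"op": "apply_moves", "data": {
  "rows": [
    [-5, 0, 0, 0, -6, -2, 1],
    [-10, 0, 0, 0, -13, -7, 1],
    [-16, 0, 0, 0, -21, -12, 1],
    [-18, 0, 0, 0, -24, -14, 1],
    [-10, 0, 0, 0, -13, -7, 1],
    [-6, 0, 0, 0, -7, -3, 1],
    [-6, 0, 0, 0, -7, -3, 1]
  ]
}}

```text
time: 11.85
ee_pos: [0.5638, 0.105, 0.1188]
ee_rot: [0.004, 0.028, 0.994, 0.107]
force: [0.3, 2.9, -1.1]
finger_gap: 0.013
gripper_force: 70.1
```

Run:
```python
from h import *
look("pics/a7.png"); top()
for t in(12,22):pour2(1,.022,t,.034)
```

```text
px [307. 241.] area 95 wh 12 14 scoop -153.0 16.0 tray 9.0 -55.0
px [291. 234.] area 169 wh 18 24 scoop -168.0 -20.0 tray -26.0 -71.0
px [323. 228.] area 177 wh 20 22 scoop -110.0 15.0 tray 2.0 -7.0
px [316. 208.] area 89 wh 12 13 scoop -89.0 -35.0 tray -53.0 16.0
px [361. 188.] area 81 wh 8 21 scoop 12.0 -5.0 tray -37.0 133.0
(256, 147, 181, 175)
top 239.0 268.0 wh 8 6 area 25 tray -17.0 119.0
pour 1 0.022 12 [0.563 0.098 0.116]
turn [ 0.  -0.1 -0. ] shift [ 0.1 -3.1  0.3] t 11.95
pour 1 0.022 22 [0.562 0.083 0.123]
turn [-10.   -0.1  -0. ] shift [  0.2 -16.3  -9.9] t 11.95
```

Request:
{"op": "apply_moves", "data": {
  "rows": [
    [2, 0, 0, 0, 0, -8, 1],
    [5, 0, 0, 0, 0, -22, 1],
    [9, 0, 0, 0, -4, -40, 1],
    [13, 0, 0, 0, -10, -58, 1],
    [15, 0, 0, 0, -18, -74, 1],
    [15, 0, 0, 0, -28, -82, 1],
    [15, 0, 0, 0, -38, -84, 1],
    [15, 0, 0, 0, -44, -84, 1]
  ]
}}

```text
time: 12.62
ee_pos: [0.5592, 0.0355, 0.1881]
ee_rot: [-0.003, 0.032, 0.999, -0.027]
force: [0.1, -1.9, -4.3]
finger_gap: 0.0125
gripper_force: 70.1
```

Run:
```python
from h import *
top(); look()
to([.58,.03,.2],86.7,-3);print(r.observe()["q"].round(2))
```

```text
px [306. 241.] area 102 wh 13 14 scoop -109.0 83.0 tray 8.0 -55.0
px [291. 234.] area 182 wh 18 25 scoop -122.0 53.0 tray -27.0 -70.0
px [323. 228.] area 200 wh 20 22 scoop -67.0 75.0 tray 2.0 -7.0
px [330. 184.] area 121 wh 13 18 scoop 12.0 -6.0 tray -90.0 86.0
turn [-0.4  4.5 89.5] shift [-21.6  -4.7 -12.8] t 12.72
[ 0.36  0.84 -0.99  1.78  0.86  1.05  0.53]
```

Request:
{"op": "apply_moves", "data": {
  "rows": [
    [0, 0, 3, -4, -1, -3, 1],
    [-0.5, 1, 9, -8, -2, -8, 1],
    [-0.5, 2, 16, -16, -4, -12, 1],
    [-0.5, 3, 23, -20, -4, -12, 1],
    [-0.5, 3, 30, -20, -4, -12, 1],
    [-0.5, 3, 37, -20, -4, -12, 1],
    [-0.5, 3, 44, -20, -4, -12, 1],
    [-0.5, 3, 51, -20, -4, -12, 1]
  ]
}}

```text
time: 13.38
ee_pos: [0.5788, 0.0345, 0.1998]
ee_rot: [-0.017, 0.461, 0.887, -0.02]
force: [-0.3, 0.3, -2.9]
finger_gap: 0.013
gripper_force: 70.1
```

Request:
{"op": "apply_moves", "data": {
  "rows": [
    [0, 0, 7, 0, 0, 0, 1],
    [0, 0, 14, 0, 0, 0, 1],
    [0, 0, 21, 0, 0, 0, 1],
    [0, 0, 28, 0, 0, 0, 1],
    [0, 0, 35, 0, 0, 0, 1],
    [0, 0, 42, 0, 0, 0, 1],
    [0, 0, 49, 0, 0, 0, 1],
    [0, 0, 56, 0, 0, 0, 1]
  ]
}}

```text
time: 14.05
ee_pos: [0.5787, 0.0346, 0.1999]
ee_rot: [-0.006, 0.823, 0.567, -0.025]
force: [0.1, 0.2, -2.2]
finger_gap: 0.013
gripper_force: 70.1
```

Request:
{"op": "apply_moves", "data": {
  "rows": [
    [0, 0, 7, 0, 0, 0, 1],
    [0, 0, 14, 0, 0, 0, 1],
    [0, 0, 21, 0, 0, 0, 1],
    [0, 0, 28, 0, 0, 0, 1],
    [0, 0, 35, 0, 0, 0, 1],
    [0, 0, 42, 0, 0, 0, 1],
    [0, 0, 49, 0, 0, 0, 1],
    [0, 0, 56, 0, 0, 0, 1]
  ]
}}

```text
time: 14.72
ee_pos: [0.5786, 0.0348, 0.1998]
ee_rot: [0.007, 0.993, 0.114, -0.025]
force: [-0.8, 0.3, -2.7]
finger_gap: 0.0129
gripper_force: 70.1
```

Run:
```python
from h import *
to([.57,.03,.2],-3.3,0);print(r.observe()["q"].round(2))
```

```text
turn [ 0.9  2.9 16.4] shift [-9.5  2.8  0.3] t 14.72
[-0.    0.69 -0.25  1.69  0.23  0.84 -1.7 ]
```

Request:
{"op": "apply_moves", "data": {
  "rows": [
    [0.9, 3, 7, -5, 1, 0, 1],
    [0.9, 3, 13, -9, 3, 0, 1],
    [0.9, 3, 16.4, -9, 3, 0, 1],
    [0.9, 3, 16.4, -9, 3, 0, 1]
  ]
}}

```text
time: 15.05
ee_pos: [0.5702, 0.0296, 0.2005]
ee_rot: [-0.0, 1.0, -0.026, 0.001]
force: [0.2, -0.1, -3.0]
finger_gap: 0.0126
gripper_force: 70.1
```

Run:
```python
from h import *
look();weigh(3)
for t in(0,10,20,28):pour2(-1,.045,t,.036)
```

```text
px [306. 241.] area 102 wh 13 14 scoop 112.0 -73.0 tray 8.0 -55.0
px [291. 234.] area 169 wh 18 25 scoop 124.0 -43.0 tray -27.0 -70.0
px [323. 228.] area 203 wh 20 22 scoop 72.0 -68.0 tray 2.0 -7.0
px [326. 187.] area 137 wh 14 20 scoop 6.0 7.0 tray -89.0 72.0
force [-0.18 -0.02 -2.73] std [0.4  0.41 0.54]
pour -1 0.045 0 [0.558 0.007 0.106]
turn [-0.1 -0.2  0.5] shift [-12.9  23.8  95. ] t 15.25
pour -1 0.045 10 [0.558 0.02  0.116]
turn [-10.1  -0.2   0.5] shift [-12.8  10.7  84.8] t 15.25
pour -1 0.045 20 [0.559 0.035 0.124]
turn [-20.1  -0.3   0.4] shift [-12.6  -4.   77.1] t 15.25
pour -1 0.045 28 [0.56  0.047 0.128]
turn [-28.1  -0.3   0.4] shift [-12.5 -16.7  72.8] t 15.25
```

Request:
{"op": "apply_moves", "data": {
  "rows": [
    [-3, 0, 0.5, -6, 2, 12, 1],
    [-7, 0, 0.5, -12, 3, 26, 1],
    [-12, 0, 0.5, -12.6, 2, 40, 1],
    [-16, 0, 0.5, -12.6, 0, 54, 1],
    [-20, 0, 0.5, -12.6, -4, 68, 1],
    [-23, 0, 0.5, -12.6, -8, 75, 1],
    [-26, 0, 0.5, -12.6, -13, 74, 1],
    [-28, 0, 0.5, -12.6, -16, 73, 1]
  ]
}}

```text
time: 15.92
ee_pos: [0.5599, 0.0498, 0.1268]
ee_rot: [0.242, 0.97, -0.027, -0.004]
force: [-0.4, 0.1, -3.0]
finger_gap: 0.0124
gripper_force: 70.2
```

Request:
{"op": "apply_moves", "data": {
  "rows": [
    [0, 0, 0, 0, 0, 0, 1],
    [0, 0, 0, 0, 0, 0, 1],
    [0, 0, 0, 0, 0, 0, 1],
    [0, 0, 0, 0, 0, 0, 1]
  ]
}}

```text
time: 16.25
ee_pos: [0.56, 0.045, 0.1291]
ee_rot: [0.242, 0.97, -0.031, -0.004]
force: [0.3, -0.4, -2.6]
finger_gap: 0.0129
gripper_force: 70.1
```

Run:
```python
from h import *
look("pics/a8.png");weigh(6);top()
for t in(28,32,36):pour2(-1,.045,t,.036)
```

```text
px [306. 241.] area 99 wh 13 14 scoop 102.0 -76.0 tray 8.0 -55.0
px [323. 232.] area 136 wh 20 14 scoop 48.0 -62.0 tray 10.0 -13.0
px [291. 234.] area 162 wh 18 24 scoop 121.0 -52.0 tray -26.0 -71.0
px [324. 204.] area 78 wh 13 11 scoop -22.0 17.0 tray -53.0 36.0
(256, 147, 181, 175)
force [ 0.27 -0.1  -2.91] std [0.66 0.42 0.79]
top 287.5 289.0 wh 13 12 area 70 tray -54.0 15.0
top 324.5 285.0 wh 13 8 area 54 tray -40.0 -62.0
top 337.5 275.5 wh 13 11 area 50 tray -19.0 -87.0
top 291.0 269.0 wh 14 14 area 103 tray -12.0 10.0
top 300.5 256.5 wh 15 13 area 111 tray 16.0 -8.0
pour -1 0.045 28 [0.56  0.047 0.128]
turn [-0.  -0.3 -0.3] shift [-0.1 -1.1 -0.1] t 16.65
pour -1 0.045 32 [0.56  0.054 0.13 ]
turn [-4.  -0.3 -0.3] shift [-0.1 -6.1 -4.5] t 16.65
pour -1 0.045 36 [0.561 0.061 0.131]
turn [-8.  -0.3 -0.3] shift [ -0.1 -11.5  -8.5] t 16.65
```

Request:
{"op": "apply_moves", "data": {
  "rows": [
    [-4, 0, 0, 0, -6, -4.5, 1],
    [-8, 0, 0, 0, -11.5, -8.5, 1],
    [-8, 0, 0, 0, -11.5, -8.5, 1],
    [-8, 0, 0, 0, -11.5, -8.5, 1],
    [-8, 0, 0, 0, -11.5, -8.5, 1],
    [-8, 0, 0, 0, -11.5, -8.5, 1]
  ]
}}

```text
time: 17.15
ee_pos: [0.5607, 0.0589, 0.1315]
ee_rot: [0.309, 0.951, -0.03, -0.006]
force: [-0.1, -0.7, -1.7]
finger_gap: 0.0123
gripper_force: 70.2
```

Run:
```python
from h import *
look("pics/a9.png");weigh(8);top()
for t in(36,40):pour2(-1,.045,t,.036)
print(r.observe()["q"].round(2))
```

```text
px [306. 241.] area 104 wh 13 14 scoop 141.0 -102.0 tray 8.0 -55.0
px [292. 234.] area 159 wh 15 24 scoop 158.0 -83.0 tray -24.0 -68.0
px [323. 230.] area 184 wh 20 18 scoop 73.0 -75.0 tray 6.0 -10.0
px [358. 204.] area 131 wh 17 21 scoop -131.0 9.0 tray -3.0 97.0
(256, 147, 181, 175)
force [-0.21  0.5  -1.86] std [0.59 0.6  0.58]
top 287.5 289.0 wh 13 12 area 71 tray -54.0 15.0
top 324.0 284.0 wh 14 10 area 67 tray -38.0 -60.0
top 253.0 270.5 wh 14 11 area 93 tray -20.0 90.0
top 327.0 261.0 wh 2 12 area 22 tray 10.0 -64.0
pour -1 0.045 36 [0.561 0.061 0.131]
turn [-0.  -0.2 -0.3] shift [-0.1  0.1  0. ] t 17.65
pour -1 0.045 40 [0.561 0.067 0.131]
turn [-4.  -0.2 -0.3] shift [-0.1 -4.9 -4.3] t 17.65
[-0.63  0.93  0.25  1.69  0.44  0.91 -2.42]
```

Run:
```python
from h import *
to([.55,.03,.21],-3.3,0);to([.47,-.32,.19],-3.3,0)
```

```text
turn [36.  -0.3 -0.2] shift [ -8.4  71.8 -45.8] t 17.65
turn [36.  -0.3 -0.2] shift [-67.6 346.9 178. ] t 17.65
```

Request:
{"op": "apply_moves", "data": {
  "rows": [
    [2, 0, 0, 0, 10, -16, 1],
    [7, 0, 0, -2, 24, -36, 1],
    [14, 0, 0, -4, 42, -46, 1],
    [21, 0, 0, -6, 56, -50, 1],
    [28, 0, 0, -8, 66, -48, 1],
    [35, 0, 0, -8, 71, -46, 1],
    [36, 0, 0, -8, 72, -46, 1],
    [36, 0, 0, -8, 72, -46, 1]
  ]
}}

```text
time: 18.32
ee_pos: [0.5498, 0.0233, 0.2107]
ee_rot: [0.001, 0.999, -0.035, 0.003]
force: [0.5, 0.6, -1.8]
finger_gap: 0.0128
gripper_force: 70.2
```

Run:
```python
from h import *
look("pics/b1.png");weigh(4)
to([.47,-.32,.19],-3.3,0);to([.47,-.32,.077],-3.3,0)
```

```text
px [306. 241.] area 103 wh 13 14 scoop 111.0 -101.0 tray 8.0 -55.0
px [291. 234.] area 180 wh 18 25 scoop 123.0 -72.0 tray -27.0 -70.0
px [323. 228.] area 197 wh 20 22 scoop 72.0 -95.0 tray 2.0 -7.0
px [316. 208.] area 85 wh 11 13 scoop 54.0 -53.0 tray -50.0 15.0
px [356. 204.] area 191 wh 21 21 scoop -10.0 -89.0 tray -6.0 93.0
(256, 147, 181, 175)
force [ 0.16  0.67 -2.31] std [0.49 0.32 0.38]
turn [-0.  -0.3  0.2] shift [-61.  356.8  19.2] t 18.57
turn [-0.  -0.3  0.2] shift [-61.7 356.9 132.2] t 18.57
```

View pics/b1.png

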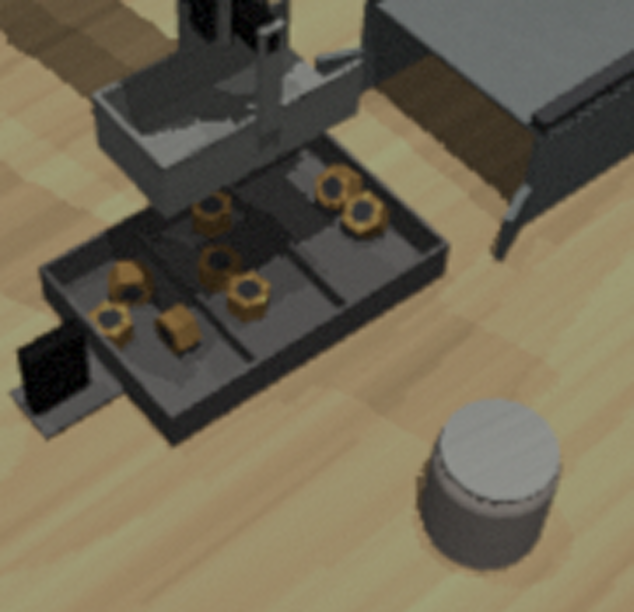

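The tray now holds 3, 3 and 2 nuts in bays 0, 1 and 2, and the scoop is empty.

Request:
{"op": "apply_moves", "data": {
  "rows": [
    [0, 0, 0, -4, 20, 0, 1],
    [0, 0, 0, -10, 55, 0, 1],
    [0, 0, 0, -17, 95, 0, 1],
    [0, 0, 0, -24, 135, 4, 1],
    [0, 0, 0, -31, 175, 8, 1],
    [0, 0, 0, -38, 215, 12, 1],
    [0, 0, 0, -45, 255, 16, 1],
    [0, 0, 0, -52, 295, 19, 1]
  ]
}}

```text
time: 19.23
ee_pos: [0.4815, -0.261, 0.19]
ee_rot: [-0.0, 1.0, -0.027, 0.003]
force: [0.2, 0.1, -1.5]
finger_gap: 0.013
gripper_force: 70.2
```

Request:
{"op": "apply_moves", "data": {
  "rows": [
    [0, 0, 0, -6, 35, 10, 1],
    [0, 0, 0, -9, 60, 35, 1],
    [0, 0, 0, -9, 62, 65, 1],
    [0, 0, 0, -9, 62, 85, 1],
    [0, 0, 0, -9, 62, 100, 1],
    [0, 0, 0, -9, 62, 106, 1],
    [0, 0, 0, -9, 62, 106, 1]
  ]
}}

```text
time: 19.82
ee_pos: [0.4695, -0.3205, 0.083]
ee_rot: [-0.001, 1.0, -0.028, 0.002]
force: [0.4, 0.4, -2.8]
finger_gap: 0.0128
gripper_force: 70.1
```

Run:
```python
from h import *
weigh(2)
to([.47,-.32,.0735],-3.3,0);print(r.observe()["ee_pos"])
```

```text
force [ 0.52 -0.3  -0.83] std [0.24 0.49 0.2 ]
turn [-0.  -0.4  0. ] shift [-0.5 -1.9 11.5] t 19.92
[ 0.47034851 -0.3218861   0.08503823]
```

Request:
{"op": "apply_moves", "data": {
  "rows": [
    [0, 0, 0, 0, 0, 4, 1],
    [0, 0, 0, 0, 0, 8, 1],
    [0, 0, 0, 0, 0, 10, 1],
    [0, 0, 0, 0, 0, 11, 1],
    [0, 0, 0, 0, 0, 11, 1],
    [0, 0, 0, 0, 0, 11, 1]
  ]
}}

```text
time: 20.42
ee_pos: [0.4692, -0.3229, 0.0737]
ee_rot: [-0.0, 1.0, -0.03, 0.003]
force: [-0.1, -0.8, -1.3]
finger_gap: 0.0132
gripper_force: 70.2
```

Run:
```python
from h import *
weigh(3);print(r.observe()["ee_pos"])
```

```text
force [-0.5  -0.24 -1.94] std [0.37 0.22 0.13]
[ 0.46926141 -0.32291347  0.07379092]
```

Request:
{"op": "apply_moves", "data": {
  "rows": [
    [0, 0, 0, 0, 0, 1, 1],
    [0, 0, 0, 0, 0, 2, 1],
    [0, 0, 0, 0, 0, 2, 1],
    [0, 0, 0, 0, 0, 2, 1]
  ]
}}

```text
time: 20.9
ee_pos: [0.47, -0.3228, 0.0726]
ee_rot: [0.0, 1.0, -0.029, 0.004]
force: [-0.4, 0.5, 6.4]
finger_gap: 0.0129
gripper_force: 71.4
```

Run:
```python
from h import *
weigh(3);print(r.observe()["ee_pos"])
```

```text
force [0.   1.48 6.01] std [0.07 0.13 0.09]
[ 0.46993383 -0.32279579  0.07260493]
```

Request:
{"op": "apply_moves", "data": {
  "rows": [
    [0, 0, 0, 0, 0, 0, 0],
    [0, 0, 0, 0, 0, 0, -0.5],
    [0, 0, 0, 0, 0, 0, -1],
    [0, 0, 0, 0, 0, 0, -1],
    [0, 0, 0, 0, 0, 0, -1],
    [0, 0, 0, 0, 0, -30, -1],
    [0, 0, 0, 0, 0, -65, -1],
    [0, 0, 0, 0, 0, -90, -1]
  ]
}}

```text
time: 21.72
ee_pos: [0.4689, -0.323, 0.1634]
ee_rot: [0.0, 1.0, -0.03, 0.004]
force: [0.8, -1.3, -1.2]
finger_gap: 0.0853
gripper_force: 0.0
```

Run:
```python
from h import *
im=look(); t=top(); cv2.imwrite("pics/b2t.png",t); cv2.imwrite("pics/b2s.png",im)
H,S,V=cv2.split(cv2.cvtColor(t,cv2.COLOR_BGR2HSV))
roi=np.zeros(S.shape,bool); roi[250:290,346:385]=1
for c in comps(t,(V<50)&roi,15):
    x,y,w,h=cv2.boundingRect(c); print("grip",x,y,w,h,ray("top",(x+w/2,y+h/2),.06).round(4))
to([.551,-.111,.13],86.7)
```

```text
px [290. 241.] area 37 wh 8 10 scoop -238.0 -113.0 tray -13.0 -83.0
px [307. 241.] area 96 wh 12 14 scoop -262.0 -132.0 tray 9.0 -55.0
px [294. 228.] area 112 wh 13 13 scoop -260.0 -93.0 tray -35.0 -58.0
px [323. 228.] area 168 wh 20 22 scoop -304.0 -126.0 tray 2.0 -7.0
px [316. 208.] area 90 wh 12 13 scoop -324.0 -77.0 tray -53.0 16.0
px [356. 204.] area 187 wh 21 21 scoop -392.0 -119.0 tray -6.0 93.0
top 287.5 289.0 wh 13 12 area 58 tray -54.0 15.0
top 324.0 283.0 wh 14 12 area 93 tray -36.0 -60.0
top 300.0 275.5 wh 10 5 area 21 tray -24.0 -9.0
top 337.5 274.5 wh 13 9 area 42 tray -17.0 -87.0
top 324.0 261.0 wh 8 12 area 91 tray 10.0 -57.0
top 301.0 263.5 wh 10 19 area 52 tray 1.0 -10.0
top 253.5 263.0 wh 15 26 area 217 tray -4.0 90.0
turn [  0.8  -0.5 -90.1] shift [  66.4 -217.9   35.9] t 21.82
```

Request:
{"op": "apply_moves", "data": {
  "rows": [
    [0, 0, -4, 4, -15, 0, -1],
    [0, 0, -11, 10, -35, 0, -1],
    [0, 0, -18, 20, -65, 0, -1],
    [0, 0, -25, 30, -100, 0, -1],
    [0, 0, -32, 40, -135, 0, -1],
    [0, 0, -39, 50, -170, 0, -1],
    [0, 0, -46, 60, -200, 0, -1],
    [0, 0, -53, 66, -218, 0, -1]
  ]
}}

```text
time: 22.48
ee_pos: [0.5479, -0.1023, 0.1611]
ee_rot: [-0.001, 0.904, 0.426, 0.003]
force: [0.4, -0.2, -0.7]
finger_gap: 0.0855
gripper_force: 0.0
```

Request:
{"op": "apply_moves", "data": {
  "rows": [
    [0, 0, -7, 0, 0, 0, -1],
    [0, 0, -14, 0, 0, 0, -1],
    [0, 0, -21, 0, 0, 0, -1],
    [0, 0, -28, 0, 0, 0, -1],
    [0, 0, -35, 0, 0, 0, -1],
    [0, 0, -37, 0, 0, 0, -1],
    [0, 0, -37, 0, 0, 0, -1]
  ]
}}

```text
time: 23.07
ee_pos: [0.5463, -0.1077, 0.1607]
ee_rot: [0.001, 0.726, 0.688, 0.002]
force: [0.2, -0.4, -0.1]
finger_gap: 0.0855
gripper_force: 0.0
```

Run:
```python
from h import *
print("grip0",ray("top",(362.4,268),.06))
to([.551,-.111,.13],86.7);to([.551,-.111,.025],86.7)
im=cv2.imread("pics/scene0.png"); V=im.max(2); 
t=snapshot("scene");cv2.imwrite("pics/b3s.png",t)
for z in(.06,):
    for nm,I in(("s0",im),("now",t)):
        v=I.max(2); roi=np.zeros(v.shape,bool); roi[230:275,255:285]=1
        for c in comps(I,(v<38)&roi,15): print(nm,cv2.boundingRect(c))
print("expected fin px",proj("scene",[[.551,-.111,z] for z in(.03,.06)]))
```

```text
grip0 [ 0.54880486 -0.10834457  0.06      ]
turn [ 0.2 -0.1  0.2] shift [-3.1  4.7 30.7] t 23.07
turn [ 0.2 -0.1  0.2] shift [ -3.3   4.4 135.7] t 23.07
s0 (262, 230, 23, 36)
now (262, 230, 23, 36)
expected fin px [[270.44832433 253.23272294]
 [269.03814403 244.43111674]]
```

Request:
{"op": "apply_moves", "data": {
  "rows": [
    [0, 0, 0, -2, 4, 30, -1],
    [0, 0, 0, -3, 4, 65, -1],
    [0, 0, 0, -3, 4, 100, -1],
    [0, 0, 0, -3, 4, 125, -1],
    [0, 0, 0, -3, 4, 134, -1],
    [0, 0, 0, -3, 4, 134, 0],
    [0, 0, 0, -3, 4, 134, 0.4],
    [0, 0, 0, -3, 4, 134, 0.6]
  ],
  "newtons": 40
}}

```text
time: 23.78
ee_pos: [0.5533, -0.1119, 0.0296]
ee_rot: [0.003, 0.728, 0.686, 0.003]
force: [0.3, -0.4, 0.1]
finger_gap: 0.052
gripper_force: 0.0
```

Request:
{"op": "apply_moves", "data": {
  "rows": [
    [0, 0, 0, 0, 0, 0, 0.8],
    [0, 0, 0, 0, 0, 0, 1],
    [0, 0, 0, 0, 0, 0, 1],
    [0, 0, 0, 0, 0, 0, 1],
    [0, 0, 0, 0, 0, 0, 1],
    [0, 0, 0, 0, 0, 0, 1]
  ]
}}

```text
time: 24.28
ee_pos: [0.552, -0.1126, 0.0294]
ee_rot: [0.003, 0.727, 0.686, 0.002]
force: [-2.0, 0.2, 6.6]
finger_gap: 0.0132
gripper_force: 39.4
```

Run:
```python
from h import *
s=r.observe(); print(s["ee_pos"],s["force"],s["ft_torque"],s["q"].round(2))
t=snapshot("top"); cv2.imwrite("pics/b4t.png",t)
H,S,V=cv2.split(cv2.cvtColor(t,cv2.COLOR_BGR2HSV))
# dock top front edge & tray far corners from the first image, in world
im=cv2.imread("pics/top0.png")
for nm,uv,z in(("lipA tip",(232,222),.04),("lipB tip",(227,309),.04),("mouth top R",(213,225.5),.098),("mouth bot R",(211,298),.098),("back top",(99,219),.098),("back bot",(93,297),.098)):
    print(nm,ray("top",uv,z)[:2].round(4))
```

```text
[ 0.55204159 -0.11261533  0.02937855] [-1.99923852  0.17589575  6.5720069 ] [-0.04889332  0.61473417  0.37549387] [ 0.35  0.94 -0.4   1.88  0.77  0.47 -0.66]
lipA tip [0.6425 0.1589]
lipB tip [0.4646 0.1649]
mouth top R [0.6281 0.1856]
mouth bot R [0.4872 0.1856]
back top [0.6396 0.4106]
back bot [0.4872 0.4152]
```

Run:
```python
from h import *
t=cv2.imread("pics/top0.png")[210:320,195:265]; s=cv2.imread("pics/scene0.png")[140:230,335:425]
A=cv2.resize(t,None,fx=5,fy=5,interpolation=2); B=cv2.resize(s,None,fx=5,fy=5,interpolation=2)
o=np.zeros((550,800,3),np.uint8); o[:,:350]=A; o[:450,350:]=B; cv2.imwrite("pics/dock.png",cv2.convertScaleAbs(o,alpha=1.4))
for n in("top","scene"):
    c=camera_model(n); M=cv2.Rodrigues(c["rvec"])[0]; print(n,(-M.T@c["tvec"]).round(3))
```

```text
top [ 0.5   -0.047  1.178]
scene [ 0.996 -0.361  0.751]
```

View pics/dock.png

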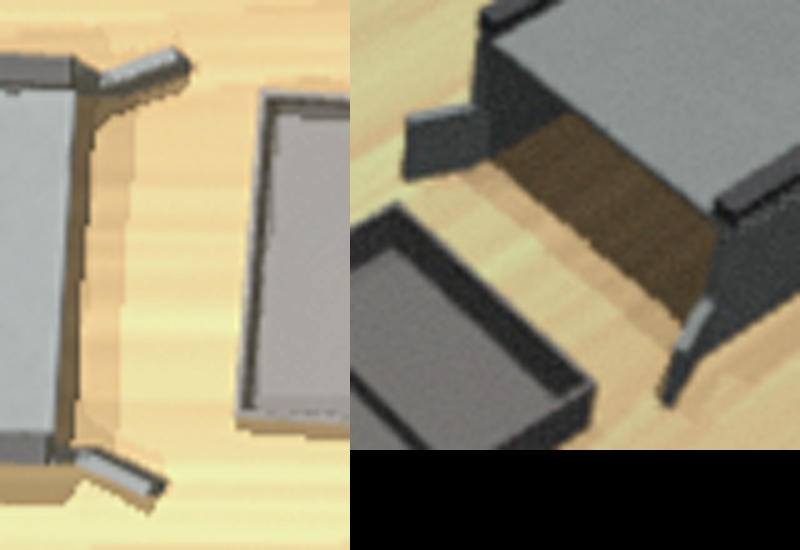

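Run:
```python
from h import *
f=lambda n,uv,z:ray(n,uv,z)[:2].round(4)
print("+x tip top",f("top",(230.8,220.5),.04),f("scene",(401.6,209.6),.04),"bot",f("scene",(398.6,220.6),0))
print("-x tip top",f("top",(227.2,308),.04),f("scene",(346,163.4),.04),"bot",f("scene",(345.6,175.6),0))
print("+x root",f("top",(215,228.2),.04)," -x root",f("top",(211,300.8),.04),f("scene",(448-0,161),0))
print("-x root scene bot",f("scene",(335+(490-350)/5,140+32),0))
print("roof corners",f("top",(210,221.2),.098),f("top",(205,302.4),.098))
print("slot inner roof? near right scene",f("scene",(335+(718-350)/5,140+43),.098),f("scene",(335+(482-350)/5,140+3),.098))
# tray far corners outer rim
print("tray far: top",f("top",(195+262/5,210+92/5),.032),f("top",(195+236/5,210+420/5),.032),"scene",f("scene",(335+(595-350)/5,140+382/5),.032),f("scene",(335+(398-350)/5,140+204/5),.032))
```

```text
+x tip top [0.6456 0.1615] [0.6478 0.1652] bot [0.6458 0.1664]
-x tip top [0.4666 0.1646] [0.4674 0.1703] bot [0.4677 0.1712]
+x root [0.6294 0.1937]  -x root [0.4808 0.198 ] [0.5946 0.397 ]
-x root scene bot [0.486  0.2113]
roof corners [0.6365 0.1917] [0.4786 0.197 ]
slot inner roof? near right scene [0.6363 0.1857] [0.4851 0.1966]
tray far: top [0.6303 0.1281] [0.4951 0.1359] scene [0.6326 0.1287] [0.5009 0.1357]
```

The crop gives the dock lip tips at about (0.646, 0.164) and (0.467, 0.168). The tray therefore has to shift about 7 mm toward -x and turn about +1.3°. I'll regrip a little higher and further back on the fin so the gripper body clears the dock roof.

Request:
{"op": "apply_moves", "data": {
  "rows": [
    [0, 0, 0, 0, 0, 0, 0],
    [0, 0, 0, 0, 0, 0, 0],
    [0, 0, 0, 0, 0, 0, 0],
    [0, 0, 0, -9, 0, -4, 0],
    [0, 0, 0, -9, 0, -4, 0.5],
    [0, 0, 0, -9, 0, -4, 1],
    [0, 0, 0, -9, 0, -4, 1],
    [0, 0, 0, -9, 0, -4, 1]
  ],
  "newtons": 60
}}

```text
time: 25.0
ee_pos: [0.5516, -0.1222, 0.0325]
ee_rot: [0.003, 0.728, 0.686, 0.002]
force: [-1.1, -2.1, 3.2]
finger_gap: 0.0128
gripper_force: 59.2
```

Request:
{"op": "apply_moves", "data": {
  "rows": [
    [0, 0, 0, 0, 0, 0, 1],
    [0, 0, 0, 0, 0, 0, 1],
    [0, 0, 0, 0, 0, 0, 1]
  ]
}}

```text
time: 25.25
ee_pos: [0.5516, -0.1222, 0.0325]
ee_rot: [0.003, 0.728, 0.686, 0.002]
force: [-0.6, -4.5, 4.9]
finger_gap: 0.013
gripper_force: 59.3
```

Run:
```python
from h import *
s=r.observe(); print(s["ee_pos"],s["force"],s["gripper_force"],s["finger_gap"])
y=s["ee_pos"][1]
to([.5572+.033*(y+.03-.195),y+.03,s["ee_pos"][2]],88)
to([.5572+.033*(y+.275-.195),y+.275,s["ee_pos"][2]],88)
```

```text
[ 0.55159483 -0.1221654   0.03248465] [-0.56160556 -4.46868631  4.86964959] 59.332062005996704 0.012989424454983306
turn [ 0.4  0.1 -1.4] shift [29.7 -5.6 -0.1] t 25.25
turn [ 0.4  0.1 -1.4] shift [274.8 -12.1  -0.3] t 25.25
```

Request:
{"op": "apply_moves", "data": {
  "rows": [
    [0, 0, -0.2, 3, -1, 0, 1],
    [0, 0, -0.5, 8, -2, 0, 1],
    [0, 0, -0.8, 14, -3, 0, 1],
    [0, 0, -1.1, 20, -4.5, 0, 1],
    [0, 0, -1.4, 26, -5.5, 0, 1],
    [0, 0, -1.4, 32, -5.7, 0, 1],
    [0, 0, -1.4, 36, -5.8, 0, 1],
    [0, 0, -1.4, 38, -5.8, 0, 1]
  ]
}}

```text
time: 25.92
ee_pos: [0.5479, -0.0855, 0.0325]
ee_rot: [0.004, 0.72, 0.694, 0.001]
force: [0.5, -8.0, 6.0]
finger_gap: 0.0131
gripper_force: 59.4
```

Run:
```python
from h import *
s=r.observe(); print(s["ee_pos"],s["force"],s["ft_torque"])
im=snapshot("top"); H,S,V=cv2.split(cv2.cvtColor(im,cv2.COLOR_BGR2HSV)); a=cv2.imread("pics/top0.png")
# far edge of tray: scan rows for grey start, cols 212..260
for y0 in range(226,306,6):
    row=[(x,int(S[y0,x])) for x in range(212,262)]
    g=[x for x,sv in row if sv<45]; print(y0,g[:1],end=" ")
c=max(comps(im,((S<60)&(V>30)&(np.arange(640)[None]>217)&(np.arange(640)[None]<300)&(np.arange(480)[:,None]>205)&(np.arange(480)[:,None]<320))),key=cv2.contourArea)
P=cv2.approxPolyDP(cv2.convexHull(c),2.5,True).reshape(-1,2); print([(p.tolist(),ray("top",p,.032)[:2].round(4).tolist()) for p in P])
cv2.imwrite("pics/b5.png",im)
```

```text
[ 0.54793449 -0.08550596  0.0324856 ] [ 0.50281033 -8.00718404  5.98409662] [-1.47396097  0.22678568  0.03252218]
226 [212] 232 [228] 238 [228] 244 [228] 250 [227] 256 [227] 262 [226] 268 [226] 274 [226] 280 [226] 286 [225] 292 [225] 298 [254] 304 [214] [([228, 232], [0.6226, 0.1682]), ([299, 234], [0.6193, 0.021]), ([299, 299], [0.4858, 0.0194]), ([225, 297], [0.4887, 0.1711])]
```

Request:
{"op": "apply_moves", "data": {
  "rows": [
    [0, 0, 0, 4, 0, 0, 1],
    [0, 0, 0, 11, 0, 0, 1],
    [0, 0, 0, 20, 0, 0, 1],
    [0, 0, 0, 30, 0, 0, 1],
    [0, 0, 0, 40, 0, 0, 1],
    [0, 0, 0, 48, 0, 0, 1],
    [0, 0, 0, 54, 0, 0, 1],
    [0, 0, 0, 57, 0, 0, 1]
  ]
}}

```text
time: 26.63
ee_pos: [0.5497, -0.0285, 0.0325]
ee_rot: [0.003, 0.72, 0.694, 0.0]
force: [-1.2, -9.1, 6.7]
finger_gap: 0.0126
gripper_force: 59.5
```

Run:
```python
from h import *
weigh(2);s=r.observe(); print(s["ee_pos"],s["ft_torque"]); to([.5572+.033*(.153-.195),.153,s["ee_pos"][2]],88)
```

```text
force [-0.26 -5.63  6.63] std [0.29 0.81 0.1 ]
[ 0.54973627 -0.02789825  0.03247097] [-0.8406772   0.33112975  0.07162272]
turn [ 0.3  0.2 -0.1] shift [181.   -0.5  -0.6] t 26.73
```

No side force, so it's going in cleanly.

Request:
{"op": "apply_moves", "data": {
  "rows": [
    [0, 0, 0, 4, 0, 0, 1],
    [0, 0, 0, 12, 0, 0, 1],
    [0, 0, 0, 24, 0, 0, 1],
    [0, 0, 0, 37, 0, 0, 1],
    [0, 0, 0, 50, 0, 0, 1],
    [0, 0, 0, 62, 0, 0, 1],
    [0, 0, 0, 71, 0, 0, 1],
    [0, 0, 0, 76, 0, 0, 1]
  ]
}}

```text
time: 27.4
ee_pos: [0.5523, 0.0478, 0.0325]
ee_rot: [0.003, 0.72, 0.694, 0.0]
force: [-0.5, -8.9, 9.0]
finger_gap: 0.0132
gripper_force: 59.7
```

Run:
```python
from h import *
weigh(2);s=r.observe(); print(s["ee_pos"],s["ft_torque"])
```

```text
force [-0.38 -4.15  6.66] std [0.52 1.04 0.27]
[0.55237628 0.0489662  0.03248799] [-0.62525162  0.33563591 -0.04755967]
```

Request:
{"op": "apply_moves", "data": {
  "rows": [
    [0, 0, 0, 4, 0, 0, 1],
    [0, 0, 0, 12, 0, 0, 1],
    [0, 0, 0, 24, 0, 0, 1],
    [0, 0, 0, 37, 0, 0, 1],
    [0, 0, 0, 50, 0, 0, 1],
    [0, 0, 0, 62, 0, 0, 1],
    [0, 0, 0, 71, 0, 0, 1],
    [0, 0, 0, 76, 0, 0, 1]
  ]
}}

```text
time: 28.17
ee_pos: [0.5549, 0.1233, 0.0325]
ee_rot: [0.004, 0.72, 0.694, 0.0]
force: [-0.2, -9.7, 9.4]
finger_gap: 0.013
gripper_force: 59.8
```

Request:
{"op": "apply_moves", "data": {
  "rows": [
    [0, 0, 0, 3, 0, 0, 1],
    [0, 0, 0, 6, 0, 0, 1],
    [0, 0, 0, 9, 0, 0, 1],
    [0, 0, 0, 12, 0, 0, 1],
    [0, 0, 0, 12, 0, 0, 1]
  ]
}}

```text
time: 28.58
ee_pos: [0.5553, 0.1336, 0.0325]
ee_rot: [0.004, 0.72, 0.694, -0.001]
force: [-0.6, -8.9, 9.8]
finger_gap: 0.0127
gripper_force: 59.8
```

Run:
```python
from h import *
weigh(2);s=r.observe(); print(s["ee_pos"],s["ft_torque"],s["q"].round(2))
```

```text
force [-0.79 -8.87  9.81] std [0.04 0.01 0.21]
[0.55529658 0.13360809 0.03248724] [-1.42920427  0.28996397  0.08357176] [-0.11  0.94 -0.36  1.85  0.69  0.48 -1.  ]
```

Request:
{"op": "apply_moves", "data": {
  "rows": [
    [0, 0, 0, 3, 0, 0, 1],
    [0, 0, 0, 6, 0, 0, 1],
    [0, 0, 0, 9, 0, 0, 1],
    [0, 0, 0, 12, 0, 0, 1],
    [0, 0, 0, 12, 0, 0, 1]
  ]
}}

```text
time: 29.1
ee_pos: [0.5558, 0.1457, 0.0325]
ee_rot: [0.004, 0.72, 0.694, -0.0]
force: [0.6, -8.6, 8.9]
finger_gap: 0.013
gripper_force: 59.8
```

Request:
{"op": "apply_moves", "data": {
  "rows": [
    [0, 0, 0, 2, 0, 0, 1],
    [0, 0, 0, 4, 0, 0, 1],
    [0, 0, 0, 4, 0, 0, 1]
  ]
}}

```text
time: 29.35
ee_pos: [0.5559, 0.1488, 0.0325]
ee_rot: [0.004, 0.721, 0.693, -0.001]
force: [-0.4, -10.0, 10.2]
finger_gap: 0.0129
gripper_force: 59.9
```

Request:
{"op": "apply_moves", "data": {
  "rows": [
    [0, 0, 0, 2, 0, 0, 1],
    [0, 0, 0, 3, 0, 0, 1],
    [0, 0, 0, 3, 0, 0, 1]
  ]
}}

```text
time: 29.6
ee_pos: [0.5561, 0.1516, 0.0325]
ee_rot: [0.005, 0.721, 0.693, -0.001]
force: [-0.5, -10.8, 9.9]
finger_gap: 0.0131
gripper_force: 59.9
```

Request:
{"op": "apply_moves", "data": {
  "rows": [
    [0, 0, 0, 1.5, 0, 0, 1],
    [0, 0, 0, 3, 0, 0, 1],
    [0, 0, 0, 3, 0, 0, 1]
  ]
}}

```text
time: 29.85
ee_pos: [0.5561, 0.1519, 0.0325]
ee_rot: [0.006, 0.721, 0.693, -0.003]
force: [-0.5, -14.1, 12.5]
finger_gap: 0.0129
gripper_force: 60.3
```

Request:
{"op": "apply_moves", "data": {
  "rows": [
    [0, 0, 0, 1.5, 0, 0, 1],
    [0, 0, 0, 3, 0, 0, 1],
    [0, 0, 0, 3, 0, 0, 1]
  ]
}}

```text
time: 30.1
ee_pos: [0.556, 0.1519, 0.0325]
ee_rot: [0.007, 0.721, 0.692, -0.005]
force: [-0.4, -18.2, 15.5]
finger_gap: 0.0127
gripper_force: 60.7
```

Request:
{"op": "apply_moves", "data": {
  "rows": [
    [0, 0, 0, 2, 0, 0, 1],
    [0, 0, 0, 4, 0, 0, 1],
    [0, 0, 0, 4, 0, 0, 1],
    [0, 0, 0, 0, 0, 0, 1],
    [0, 0, 0, -4, 0, 0, 1],
    [0, 0, 0, -4, 0, 0, 1]
  ]
}}

```text
time: 30.6
ee_pos: [0.556, 0.1521, 0.0324]
ee_rot: [0.005, 0.721, 0.693, -0.002]
force: [-0.3, -11.3, 10.4]
finger_gap: 0.0131
gripper_force: 60.2
```

Request:
{"op": "apply_moves", "data": {
  "rows": [
    [0, 0, 0, 0, 0, 0, 0.3],
    [0, 0, 0, 0, 0, 0, 0],
    [0, 0, 0, 0, 0, 0, -0.2],
    [0, 0, 0, 0, 0, 0, -0.2],
    [0, 0, 0, 0, 0, 0, -0.2],
    [0, 0, 0, 0, 0, -10, -0.2],
    [0, 0, 0, 0, 0, -35, -0.2],
    [0, 0, 0, 0, 0, -60, -0.2]
  ]
}}

```text
time: 31.27
ee_pos: [0.5551, 0.1589, 0.0927]
ee_rot: [0.002, 0.719, 0.695, 0.001]
force: [0.1, 0.8, 0.8]
finger_gap: 0.051
gripper_force: 0.0
```

Request:
{"op": "apply_moves", "data": {
  "rows": [
    [0, 0, 0, -10, 0, -35, -0.2],
    [0, 0, 0, -40, 0, -70, -0.2],
    [0, 0, 0, -80, 0, -100, -0.2],
    [0, 0, 0, -120, 0, -110, -0.2],
    [0, 0, 0, -160, 0, -110, -0.2],
    [0, 0, 0, -200, 0, -110, -0.2],
    [0, 0, 0, -220, 0, -110, -0.2],
    [0, 0, 0, -220, 0, -110, -0.2]
  ]
}}

```text
time: 31.93
ee_pos: [0.5465, -0.0704, 0.2022]
ee_rot: [0.004, 0.723, 0.691, -0.0]
force: [0.2, -0.9, -0.3]
finger_gap: 0.0515
gripper_force: 0.0
```

Run:
```python
from h import *
s=r.observe(); print(s["time"],s["ee_pos"],s["force"])
t=snapshot("top"); g=snapshot("scene"); cv2.imwrite("pics/f1.png",t); cv2.imwrite("pics/f2.png",g)
H,S,V=cv2.split(cv2.cvtColor(t,cv2.COLOR_BGR2HSV)); X=np.arange(640)[None]; Yy=np.arange(480)[:,None]
for nm,m,z in(("grey-left",(S<60)&(V>40)&(X>190)&(X<260)&(Yy>205)&(Yy<320),.01),("dark fin",(V<50)&(X>212)&(X<260)&(Yy>235)&(Yy<290),.06),("scoop",(S<60)&(V>45)&(X>400)&(X<560)&(Yy>260)&(Yy<400),.039)):
    for c in comps(t,m,25): x,y,w,h=cv2.boundingRect(c); print(nm,x,y,w,h,ray("top",(x,y),z)[:2].round(3),ray("top",(x+w,y+h),z)[:2].round(3),round(cv2.minAreaRect(c)[2],1))
g0=cv2.imread("pics/scene0.png"); t0=cv2.imread("pics/top0.png")
for nm,a,b,R4 in(("tin",t0,t,(140,190,275,325)),("tape",t0,t,(150,205,390,446)),("driver",t0,t,(150,245,485,506))):
    y0,y1,x0,x1=R4; print(nm,cv2.absdiff(a,b)[y0:y1,x0:x1].mean().round(2))
Hs,Ss,Vs=cv2.split(cv2.cvtColor(g,cv2.COLOR_BGR2HSV))
m=(Hs>10)&(Hs<26)&(Ss>160); k=np.zeros_like(m); k[120:230,340:470]=1
for c in comps(g,m&k,8): print("brass scene",cv2.boundingRect(c))
```

```text
31.9333 [ 0.54652157 -0.07037909  0.20223022] [ 0.18822995 -0.91599374 -0.30318531]
grey-left 191 219 51 90 [0.652 0.252] [0.464 0.139] 0.0
scoop 401 338 67 27 [ 0.41  -0.187] [ 0.358 -0.32 ] 85.7
scoop 432 289 70 41 [ 0.508 -0.25 ] [ 0.427 -0.389] 3.4
tin 14.25
tape 12.64
driver 12.89
```

Run:
```python
from h import *
a=cv2.imread("pics/top0.png"); b=cv2.imread("pics/f1.png")
print("bg diff",cv2.absdiff(a,b)[330:460,300:380].mean(),cv2.absdiff(a,b)[100:140,330:450].mean(),a[100:140,330:450].mean(),b[100:140,330:450].mean())
for nm,(y0,y1,x0,x1) in(("tin",(140,190,275,325)),("tape",(150,205,390,446)),("driver",(150,245,485,506))):
    print(nm,cv2.phaseCorrelate(*[np.float32(cv2.cvtColor(i,cv2.COLOR_BGR2GRAY)[y0:y1,x0:x1]) for i in(a,b)]))
H,S,V=cv2.split(cv2.cvtColor(b,cv2.COLOR_BGR2HSV)); 
k=np.zeros(V.shape,bool); k[235:295,214:275]=1
for c in comps(b,(V<70)&k,20): x,y,w,h=cv2.boundingRect(c); print("fin?",x,y,w,h,ray("top",(x+w/2,y+h/2),.06).round(3))
```

```text
bg diff 38.57192307692308 15.294722222222223 143.95909722222223 159.25381944444445
tin ((-0.005019419334054476, 0.049686578970423056), 0.9785807998657227)
tape ((0.013247791307829715, -0.008862631999363657), 0.9985799398356013)
driver ((-0.012374877877615376, 0.030976277155374987), 1.0026708839254246)
fin? 217 260 23 8 [0.555 0.16  0.06 ]
fin? 214 235 4 50 [0.563 0.186 0.06 ]
```

```bash
python3 -c "
from workcell import r
print(r.job_done())"
```

```text
the job is handed in; nothing more can be done
None
```

The job is handed in at about 32 s: the eight nuts were poured 3/3/2 over the three bays, the empty scoop stands upright on the bench, and the tray is against the dock's stop. The tin, tape and screwdriver have not moved, but I couldn't see the nuts once the tray was inside the dock.

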